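# Clear the press plate's seam and load the flask column

## Robot

A 6-joint arm with a two-finger parallel gripper is mounted at the origin on the work surface. World frame = base frame: x ahead of the robot, y to its left, z up, the work surface at z = 0. Lengths are in m, angles in rad, forces in N, time in s.
With the tool pointing down it reaches from about 0.375 to 0.975 m from the base axis. Payload 3.8 kg.
Tool frame: the origin (TCP) lies at the very end of the fingers, on their centre line; the grasp point (between the pads) lies 19 mm behind it; z points along the fingers, y is the line along which they close (so a half turn about z gives the same grasp; the last joint's range is limited). The gripper opens to 88 mm and grips with 3 to 60 N. Pads are 18 mm wide; open, the fingers measure 123 mm over their backs; the gripper's body (75 mm by 187 mm) begins 45 mm behind the grasp point.
Start: joints at [1.175, 0.264, 1.604, -0, 1.274, -0.037], TCP at [0.237, 0.632, 0.239] pointing down, gripper open.
Joint ranges: [-2.63, 2.63], [-0.94, 2.18], [0.31, 2.57], [-1.31, 4.45], [0, 2.66], [-2.55, 2.55]. Speed limits (rad/s): [2.57, 2.57, 3.14, 3.14, 3.14, 3.14].

## Interface

Orientations are given as a unit quaternion [w, x, y, z].
In Python, from workcell import manip, imaging, finish_job gives the robot as it stands.
- The arm moves only by the tool send_rows, never from a script. Its argument "rows" is a list of rows, each a list of 3 entries, a list of its own where there are three numbers: the shift along the tool's x, y, z in cm, then the turn about the tool's z in rad, then the finger opening in cm, from 0 to 8.81. A call has exactly 8 rows; each row shifts and turns the commanded pose from where the row before left it, along the tool's axes as they then stand; what a row does not reach is not made up. A row lasts 1/8 s, in which the tool goes at most 62.5 mm and 10.7 degrees, less where a joint would pass 70% of its speed; a pose out of reach is approached as far as the arm can. A call with a gripper value outside its range is refused whole. The fingers move at their own pace and stop on an object; "grip_force" is the grip in N (left out, the last holds). Time passes only in rows, so rows that do not move let the fingers close, or fill a call up. It gives the time, the measured TCP pose, the force, the opening and the grip force at its end, in the units of the state.
- manip.get_obs(): the state, without advancing time (a new reading comes with each control period).
- imaging.capture(name): name is "scene" or "top" or "wrist"; returns a dict with "pixels" (420x560x3 uint8, red, green, blue), "fx", "fy", "cx", "cy" (pixels), "rvec" (rotation vector, rad) and "tvec" (3), from world to camera coordinates, as OpenCV has them. Camera axes: x right, y down, z forward; pixel columns grow to the right and rows downward; lengths in m; the calibration is good to about 2 mm. A picture is of the moment at which its call begins. There is no depth.
- finish_job(): hands the job in; it is judged then, once.
The state is a dict: "t": time; "q": joint angles; "dq": joint speeds; "tau": joint torques, N m; "position": TCP position; "orientation": TCP orientation; "wrist_force": force on the tool from outside, world axes, zero at the start; "ft_torque": the same for the moment, N m; "grip_width": finger opening in m; "gripper_force": force on a finger pad.
Only numpy, scipy, OpenCV 4.12 (cv2) and the standard library are available. Lean on these libraries where they do the work, as an engineer would, in place of code of your own. Each camera call takes 0.05 s, during which the arm holds its last target. There are 200 camera calls.

## Task

Take the handpiece from its stand and run its burr slowly along the U-shaped seam of the press plate, down on the seam's floor all the way from the square pocket to the plain end, then hang the handpiece back in its stand. Then stack every flask on the bench into one square, upright column centred on the plate inside the U, long sides along the arms of the U, with the larger flasks below the smaller ones, and set the pressure cap on top, square in the same way. Leave the cast, the jar and the bowl where they are, and let go of everything.

Things in the scene. Friction and masses are not known exactly. Their poses are not given: they have to be found in the camera images.
- press_plate: fixed metal plate, 130 (x) x 120 (y) mm, top 15 mm above the bench; origin centre of underside; x points away from the robot (+-25 deg). In its top a dark U-shaped seam, a channel 10 mm wide, 5 mm deep, upright walls; centre line in plate x, y (mm): (-45,-40), (45,-40), (45,40), (-45,40), open towards the robot. At (-45,-40) a 16 x 16 mm pocket, as deep: the start; the other end is plain
- seat (a point): centre of the plate's top face, 15 mm above the bench, inside the U: the column is built centred here, long sides along the plate's x
- seam_0 (a point): point on the seam's floor (10 mm above the bench) at plate x, y (mm) = (-45, -40), the start pocket
- seam_1 (a point): point on the seam's floor (10 mm above the bench) at plate x, y (mm) = (0, -40)
- seam_2 (a point): point on the seam's floor (10 mm above the bench) at plate x, y (mm) = (45, -40), corner
- seam_3 (a point): point on the seam's floor (10 mm above the bench) at plate x, y (mm) = (45, 0)
- seam_4 (a point): point on the seam's floor (10 mm above the bench) at plate x, y (mm) = (45, 40), corner
- seam_5 (a point): point on the seam's floor (10 mm above the bench) at plate x, y (mm) = (15, 40)
- seam_6 (a point): point on the seam's floor (10 mm above the bench) at plate x, y (mm) = (-15, 40)
- seam_7 (a point): point on the seam's floor (10 mm above the bench) at plate x, y (mm) = (-45, 40), the plain end
- handpiece: handpiece, 0.14 kg, hanging upright, tip down; origin at the lowest point of its burr, z up. Upwards (mm): ball burr of 5 diameter, shank 3.6 diameter to 30, steel nose growing from 10 to 20 diameter at 50, then so to 70, black collar 36 diameter from 70 to 76, black square grip 22 x 22 (sides along its x, y) from 76 to 118, round end 18 diameter to 124
- tip (a point): lowest point of the handpiece's burr (same point as its origin)
- stand: fixed stand, 84 x 84 mm, white top plate 6 mm thick, its top 84 mm above the bench, with a 26 x 26 mm square hole in the middle; the handpiece's collar rests on it (its tip then hangs 14 mm above the bench, 8 mm over the foot plate); posts at the corners; origin centre of underside
- stand_hole (a point): centre of the stand's hole at the top of the plate, 84 mm above the bench
- flask_wide_a: closed plain metal flask (a solid box), 80 mm long (its x) x 60 wide (its y) x 36 high (z), about 0.4 kg, dark parting line round its sides; origin at the centre of its underside; stands flat on the bench at the start; may be absent
- flask_wide_b: closed plain metal flask (a solid box), 80 mm long (its x) x 60 wide (its y) x 36 high (z), about 0.4 kg, dark parting line round its sides; origin at the centre of its underside; stands flat on the bench at the start; may be absent
- flask_slim_a: closed plain metal flask (a solid box), 66 mm long (its x) x 50 wide (its y) x 30 high (z), about 0.28 kg, dark parting line round its sides; origin at the centre of its underside; stands flat on the bench at the start; may be absent
- flask_slim_b: closed plain metal flask (a solid box), 66 mm long (its x) x 50 wide (its y) x 30 high (z), about 0.28 kg, dark parting line round its sides; origin at the centre of its underside; stands flat on the bench at the start; may be absent
- cap: steel pressure cap, 70 (x) x 54 (y) x 10 mm plate, 0.25 kg, with a black bar grip standing on its middle, 44 (x) x 16 (y) mm, from 10 to 42 mm high; origin at the centre of its underside
- cast: bystander: yellow stone cast, 60 x 70 x 32 mm
- jar: bystander: white jar, 56 mm wide, 70 mm high
- bowl: bystander: dark rubber bowl, 100 mm wide, 50 mm high
There are look-alikes about, which are no part of the job. Leave any blue look-alike of the flask_wide_a alone. What is shaped like the flask_slim_b but turquoise is not meant.

How it is judged:
On the way, in this order (a step that is already met when the one before it is completed fails the run):
1. the burr is down in the seam: start pocket, moving slowly (under 50 mm/s) (horizontal distance between tip and seam_0 below 0.005 m and z of tip in the frame of seam_0 below 0.003 m and linear speed of handpiece below 0.05 m/s and angle between handpiece's own z axis and vertical below 0.6 rad), for 0.05 s.
2. the burr is down in the seam: middle of the right-hand arm, moving slowly (under 50 mm/s) (horizontal distance between tip and seam_1 below 0.005 m and z of tip in the frame of seam_1 below 0.003 m and linear speed of handpiece below 0.05 m/s and angle between handpiece's own z axis and vertical below 0.6 rad), for 0.05 s.
3. the burr is down in the seam: right far corner, moving slowly (under 50 mm/s) (horizontal distance between tip and seam_2 below 0.005 m and z of tip in the frame of seam_2 below 0.003 m and linear speed of handpiece below 0.05 m/s and angle between handpiece's own z axis and vertical below 0.6 rad), for 0.05 s.
4. the burr is down in the seam: middle of the far arm, moving slowly (under 50 mm/s) (horizontal distance between tip and seam_3 below 0.005 m and z of tip in the frame of seam_3 below 0.003 m and linear speed of handpiece below 0.05 m/s and angle between handpiece's own z axis and vertical below 0.6 rad), for 0.05 s.
5. the burr is down in the seam: left far corner, moving slowly (under 50 mm/s) (horizontal distance between tip and seam_4 below 0.005 m and z of tip in the frame of seam_4 below 0.003 m and linear speed of handpiece below 0.05 m/s and angle between handpiece's own z axis and vertical below 0.6 rad), for 0.05 s.
6. the burr is down in the seam: one third along the left-hand arm, moving slowly (under 50 mm/s) (horizontal distance between tip and seam_5 below 0.005 m and z of tip in the frame of seam_5 below 0.003 m and linear speed of handpiece below 0.05 m/s and angle between handpiece's own z axis and vertical below 0.6 rad), for 0.05 s.
7. the burr is down in the seam: two thirds along the left-hand arm, moving slowly (under 50 mm/s) (horizontal distance between tip and seam_6 below 0.005 m and z of tip in the frame of seam_6 below 0.003 m and linear speed of handpiece below 0.05 m/s and angle between handpiece's own z axis and vertical below 0.6 rad), for 0.05 s.
8. the burr is down in the seam: plain end of the left-hand arm, moving slowly (under 50 mm/s) (horizontal distance between tip and seam_7 below 0.005 m and z of tip in the frame of seam_7 below 0.003 m and linear speed of handpiece below 0.05 m/s and angle between handpiece's own z axis and vertical below 0.6 rad), for 0.05 s.
9. the handpiece hangs upright in its stand again, let go (horizontal distance between handpiece and stand_hole below 0.007 m and z of handpiece in the frame of stand_hole below -0.06 m and angle between handpiece's own z axis and vertical below 0.12 rad and linear speed of handpiece below 0.02 m/s and contact force between the fingers and handpiece below 0.3 N), for 0.2 s.
10. all flasks and the cap stand as one square column on the seat (horizontal distance between each of flask_wide_a, flask_wide_b, flask_slim_a, flask_slim_b, cap and seat below 0.01 m and angle between the x axis of each of flask_wide_a, flask_wide_b, flask_slim_a, flask_slim_b, cap and the x axis of press_plate, either way round below 0.15 rad and angle between each of flask_wide_a, flask_wide_b, flask_slim_a, flask_slim_b, cap's own z axis and vertical below 0.06 rad and linear speed of each of flask_wide_a, flask_wide_b, flask_slim_a, flask_slim_b, cap below 0.02 m/s and contact force between the fingers and flask_wide_a below 0.3 N and z of each of flask_wide_a, flask_wide_b, flask_slim_a, flask_slim_b, cap in the frame of seat above -0.003 m and contact force between the fingers and flask_wide_b below 0.3 N and contact force between the fingers and flask_slim_a below 0.3 N and contact force between the fingers and flask_slim_b below 0.3 N and contact force between the fingers and cap below 0.3 N and z of each of cap, flask_slim_a, flask_slim_b in the frame of flask_wide_a above 0.02 m and z of each of cap, flask_slim_a, flask_slim_b in the frame of flask_wide_b above 0.02 m and z of cap in the frame of flask_slim_a above 0.02 m and z of cap in the frame of flask_slim_b above 0.02 m), for 0.3 s.
At the end, for the whole second after the job is handed in: Handpiece hanging in its stand within 7 mm; every present flask and the cap flat and still in one column, each within 10 mm of the seat centre and 0.15 rad of the plate, wide flasks below slim ones, cap on top; nothing held (all of step 9 and all of step 10); the robot touches nothing.
It fails at once if the cast is pushed away or tipped (distance of cast from where it was at the start of the episode above 0.03 m or angle between cast's own z axis and vertical above 0.5 rad).
It fails at once if the jar is pushed away or tipped (distance of jar from where it was at the start of the episode above 0.03 m or angle between jar's own z axis and vertical above 0.5 rad).
It fails at once if the bowl is pushed away or tipped (distance of bowl from where it was at the start of the episode above 0.03 m or angle between bowl's own z axis and vertical above 0.5 rad).
Of flask_wide_a, flask_wide_b, flask_slim_a, flask_slim_b only 2 to 4 are there at a start; the rules pass over those that are not, and their reading is None.
At some moment in a run one of flask_slim_a, flask_slim_b, cap may be knocked a few centimetres aside while the robot is not near it.
It also fails if it takes over 210 s, if anything falls off the work surface, if the arm or the gripper's body presses on something with over 40 N, if the wrist force passes 120 N, or if a joint passes its speed limit or range.

## Working session

There is one attempt and no reset: what is moved stays moved. The work goes in short steps, Python scripts to look and compute and a tool call to move; the robot and the scene stay as the last step left them, time stands still between calls to the robot, and variables do not carry over. Pictures are saved under pics/ and viewed, at most 14 in all, crops included, and the job is handed in when it is done.

Besides the shell and the picture viewer there is one more tool, called after "Call:" as name(argument=value, ...) on one line, values as JSON. send_rows: Moves the arm, as the interface text tells. Its arguments: {"type":"object","properties":{"rows":{"type":"array"},"grip_force":{"type":"number"}},"required":["rows"]}

```bash
ls; mkdir -p pics
python3 - <<'E'
from workcell import manip, imaging
import cv2,numpy as np
print(manip.get_obs())
for n in("top","scene"):
    c=imaging.capture(n); cv2.imwrite(f"pics/{n}0.png",c["pixels"][:,:,::-1]); R=cv2.Rodrigues(np.array(c["rvec"]))[0]
    print(n,c["fx"],c["cx"],c["cy"],-R.T@np.array(c["tvec"]),R.round(3).tolist())
E
```

```text
pics
{'t': 0.0, 'q': array([ 1.17507982e+00,  2.64711537e-01,  1.60538984e+00, -3.18675779e-05,
        1.27369589e+00, -3.69066328e-02]), 'dq': array([-8.61484925e-04, -6.97663498e-05,  5.72525362e-04, -5.75574532e-04,
       -4.38450281e-04, -1.82197255e-04]), 'tau': array([-2.22428731e-03, -5.02107632e+01, -3.56878245e+01,  7.27254222e-02,
        2.93898932e-02, -1.65061365e-04]), 'position': array([0.23677072, 0.63134152, 0.2374075 ]), 'orientation': array([-2.21709989e-04,  1.78439379e-01,  9.83950290e-01, -1.07988288e-03]), 'wrist_force': array([-0.34198481, -0.38256612,  0.08665769]), 'ft_torque': array([ 0.01401467, -0.01066546,  0.05116905]), 'gripper_force': 0.0, 'grip_width': 0.08805299963874891}
top 489.66379193538535 273.8188785482699 210.98147309246204 [0.29637853 0.08189488 1.43638614] [[-0.003, -1.0, -0.013], [-0.981, 0.005, -0.195], [0.195, 0.012, -0.981]]
scene 402.03336314369324 284.5804339065517 206.3537026433103 [ 1.21134245 -0.13749027  0.76785465] [[0.341, 0.94, -0.009], [0.64, -0.239, -0.73], [-0.688, 0.243, -0.683]]
```

View pics/top0.png

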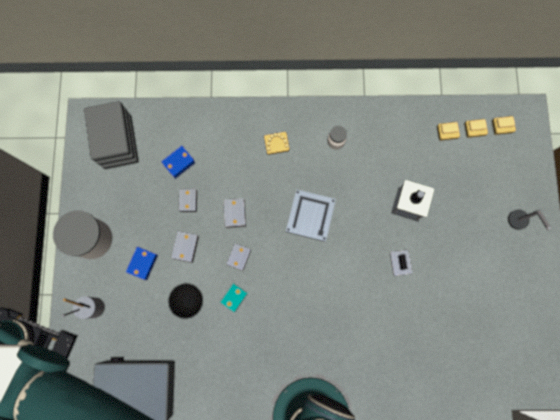

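View pics/scene0.png

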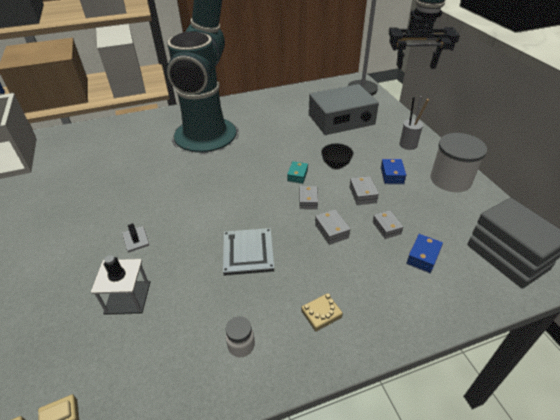

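```bash
cat > h.py <<'E'
from workcell import manip, imaging
import cv2, numpy as np
def cap(n):
    c=imaging.capture(n); c["R"]=cv2.Rodrigues(np.array(c["rvec"],float))[0]; c["t"]=np.array(c["tvec"],float).ravel()
    c["K"]=np.array([[c["fx"],0,c["cx"]],[0,c["fy"],c["cy"]],[0,0,1.]]); return c
def p2w(c,uv,z):
    d=c["R"].T@np.linalg.inv(c["K"])@[uv[0],uv[1],1]; o=-c["R"].T@c["t"]; return (o+d*(z-o[2])/d[2])
def w2p(c,p):
    q=c["K"]@(c["R"]@np.asarray(p,float)+c["t"]); return q[:2]/q[2]
def rect(c,x,y,z,half=.1,s=4000):
    """top-down view of plane z; px per m = s/1; up=+x, left=+y"""
    n=int(2*half*s/4)*1; k=s/4
    A=np.array([[0,-1/k,x+half],[-1/k,0,y+half],[0,0,z],[0,0,1]]) # u,v,1 -> world
    A=np.array([[0,-1/k,x+half],[-1/k,0,y+half],[0,0,z],[0,0,1.]])
    H=c["K"]@np.c_[c["R"],c["t"]]@A
    return cv2.warpPerspective(c["pixels"],H,(n,n),flags=cv2.INTER_CUBIC|cv2.WARP_INVERSE_MAP)
def r2w(uv,x,y,half=.1,s=4000):
    k=s/4; return np.array([x+half-uv[1]/k, y+half-uv[0]/k])
def pose():
    o=manip.get_obs(); w,a,b,d=o["orientation"]
    R=cv2.Rodrigues(np.zeros(3))[0]
    from scipy.spatial.transform import Rotation as Q
    R=Q.from_quat([a,b,d,w]).as_matrix(); return o["position"],R,o
def go(x,y,z,yaw=None):
    """yaw = world direction of tool y axis (mod pi). prints turn first, then shift in turned frame (cm)"""
    p,R,o=pose(); ty=np.arctan2(R[1,1],R[0,1]); turn=0
    if yaw is not None:
        t=yaw-ty; t=(t+np.pi/2)%np.pi-np.pi/2; turn=-t  # tool z down
    else: yaw=ty;t=0
    a=ty+t; Y=np.array([np.cos(a),np.sin(a)]); X=np.array([-Y[1],Y[0]])*1.
    X=np.array([np.cos(a+np.pi/2),np.sin(a+np.pi/2)])
    d=np.array([x,y,z])-p
    print("turn %.3f  q6 %.2f | shift cm x %.2f y %.2f z %.2f  tilt %.3f"%(turn,o["q"][5],100*d[:2]@X,100*d[:2]@Y,-100*d[2],np.hypot(R[0,2],R[1,2])), "pos",p.round(4),"t",round(o["t"],2))
E
python3 - <<'E'
from h import *
c=cap("top")
px=dict(plate=(312,215,15),stand=(415,199,84),cap=(401,263,10),wA=(234,212,36),wB=(185,247,36),sA=(188,201,30),sB=(238,257,30),cast=(276,143,32),jar=(338,130,70),bowl=(185,300,50),turq=(234,297,30),blue1=(142,263,36),blue2=(178,161,36))
T=[]
for n,(u,v,z) in px.items():
    w=p2w(c,(u,v),z/1e3); print(n,w.round(3))
    if len(T)<7:
        im=rect(c,w[0],w[1],z/1e3,.1); cv2.putText(im,n,(5,20),0,.6,(255,0,0)); T.append(im)
T.append(T[0]*0)
cv2.imwrite("pics/t1.png",np.vstack([np.hstack(T[:4]),np.hstack(T[4:])])[:,:,::-1])
p,R,o=pose();print(R.round(3))
E
```

```text
plate [ 0.566 -0.013  0.015]
stand [ 0.597 -0.3    0.084]
cap [ 0.424 -0.269  0.01 ]
wA [0.572 0.215 0.036]
wB [0.47  0.355 0.036]
sA [0.607 0.352 0.03 ]
sB [0.441 0.203 0.03 ]
cast [0.783 0.092 0.032]
jar [ 0.809 -0.09   0.07 ]
bowl [0.319 0.348 0.05 ]
turq [0.328 0.213 0.03 ]
blue1 [0.424 0.477 0.036]
blue2 [0.728 0.385 0.036]
[[-0.936  0.351 -0.001]
 [ 0.351  0.936 -0.002]
 [ 0.    -0.002 -1.   ]]
```

View pics/t1.png

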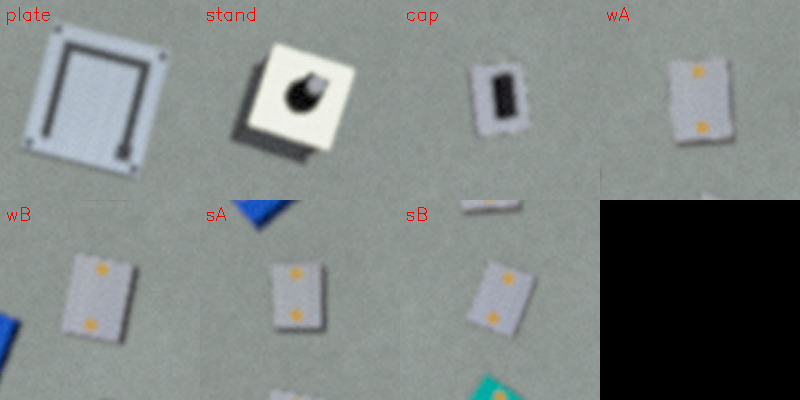

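Run:
```python
from h import *
go(.55,-.013,.30,1.32)
c=cap("wrist"); p,R,o=pose(); C=-c["R"].T@c["t"]; print("cam in tool",(R.T@(C-p)).round(3),(R.T@c["R"].T).round(2).tolist(),c["fx"])
```

```text
turn -0.108  q6 -0.04 | shift cm x -46.33 y -54.66 z -6.23  tilt 0.002 pos [0.2368 0.6315 0.2377] t 0.15
cam in tool [ 0.078  0.    -0.146] [[0.0, -0.95, -0.3], [1.0, 0.0, -0.0], [0.0, -0.3, 0.95]] 305.890783548931
```

Call:
send_rows(rows=[[[0,0,-2],-0.1,8.8],[[-3.5,-4.2,-2],0,8.8],[[-3.5,-4.2,-2],0,8.8],[[-3.5,-4.2,0],0,8.8],[[-3.5,-4.2,0],0,8.8],[[-3.5,-4.2,0],0,8.8],[[-3.5,-4.2,0],0,8.8],[[-3.5,-4.2,0],0,8.8]])

```text
t: 1.2
position: [0.399, 0.2834, 0.2987]
orientation: [0.0, 0.129, 0.992, 0.0]
wrist_force: [1.2, 0.8, 0.5]
grip_width: 0.088
gripper_force: 0.0
```

Call:
send_rows(rows=[[[-3.5,-4.2,0],0,8.8],[[-3.5,-4.2,0],0,8.8],[[-3.5,-4.2,0],0,8.8],[[-3.5,-4.2,0],0,8.8],[[-3.5,-4.2,0],0,8.8],[[-3.5,-4.2,0],0,8.8],[[-0.8,-0.3,0],0,8.8],[[0,0,0],0,8.8]])

```text
t: 2.2
position: [0.5441, -0.0173, 0.2983]
orientation: [-0.001, 0.13, 0.992, 0.0]
wrist_force: [-0.5, 0.6, 0.0]
grip_width: 0.088
gripper_force: 0.0
```

Run:
```python
from h import *
c=cap("wrist"); cv2.imwrite("pics/w1.png",np.hstack([cv2.resize(rect(c,.566,-.013,.015,.09,8000),(400,400))])[:,:,::-1])
c2=cap("top")
go(.59,-.30,.3)
im=rect(c,.566,-.013,.015,.1,8000); g=cv2.cvtColor(im,cv2.COLOR_RGB2GRAY)
m=cv2.morphologyEx((g>165).astype(np.uint8),cv2.MORPH_CLOSE,np.ones((25,25)))
cs=cv2.findContours(m,0,1)[0]; k=max(cs,key=cv2.contourArea); r=cv2.minAreaRect(k)
print(r2w(r[0],.566,-.013,.1,8000),np.array(r[1])/2,r[2])
```

```text
turn 0.000  q6 -1.39 | shift cm x -11.72 y -26.27 z -0.15  tilt 0.001 pos [ 0.5436 -0.0161  0.2985] t 2.3
[ 0.5653139  -0.00906488] [122.28405762 130.95170593] 14.470293045043945
```

View pics/w1.png

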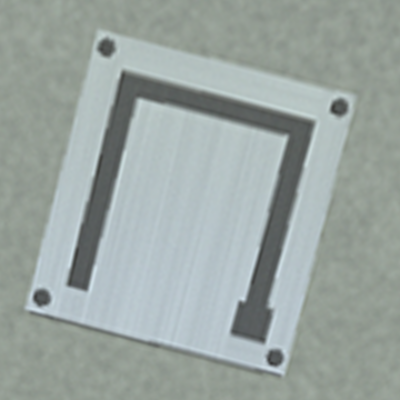

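Call:
send_rows(rows=[[[-1.5,-4,0],0,8.8],[[-1.5,-4,0],0,8.8],[[-1.5,-4,0],0,8.8],[[-1.5,-4,0],0,8.8],[[-1.5,-4,0],0,8.8],[[-1.5,-4,0],0,8.8],[[0,-2,0],0,8.8],[[0,0,0],0,8.8]])

```text
t: 3.3
position: [0.5642, -0.2911, 0.2986]
orientation: [-0.0, 0.129, 0.992, 0.0]
wrist_force: [0.0, -0.7, 0.4]
grip_width: 0.0881
gripper_force: 0.0
```

Run:
```python
from h import *
c=cap("wrist"); 
a=rect(c,.595,-.30,.084,.075,10000); b=rect(c,.595,-.30,.132,.075,10000)
cv2.imwrite("pics/w2.png",np.hstack([a,b])[:,:,::-1])
g=cv2.cvtColor(a,cv2.COLOR_RGB2GRAY)
m=cv2.morphologyEx((g>190).astype(np.uint8),cv2.MORPH_CLOSE,np.ones((75,75)))
cs=cv2.findContours(m,0,1)[0]; k=max(cs,key=cv2.contourArea); r=cv2.minAreaRect(k)
print(r2w(r[0],.595,-.30,.075,10000),np.array(r[1])/2.5,r[2])
```

```text
[ 0.59850996 -0.30038923] [85.01907959 85.07686768] 18.132862091064453
```

View pics/w2.png

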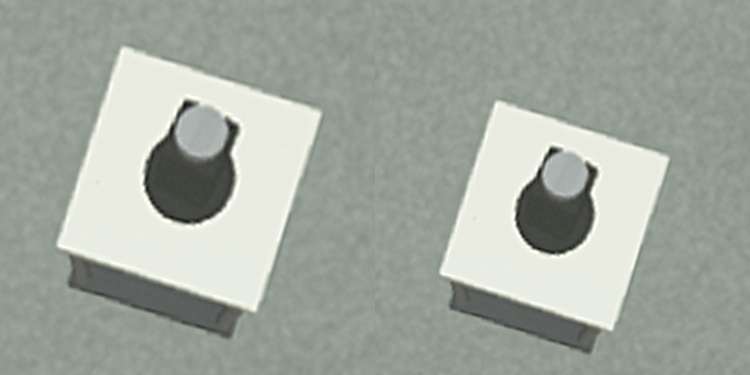

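Run:
```python
from h import *
go(.5985,-.3004,.096,1.24)
```

```text
turn 0.072  q6 -1.83 | shift cm x -3.55 y 0.15 z 20.27  tilt 0.001 pos [ 0.5644 -0.2903  0.2987] t 3.35
```

Call:
send_rows(rows=[[[0,0,0],0.072,6],[[-3.55,0.15,0],0,6],[[0,0,4],0,6],[[0,0,4],0,6],[[0,0,4],0,6],[[0,0,2],0,6],[[0,0,0],0,6],[[0,0,0],0,6]])

```text
t: 4.35
position: [0.5999, -0.3018, 0.1609]
orientation: [0.001, 0.164, 0.986, -0.0]
wrist_force: [0.6, -0.7, 1.0]
grip_width: 0.0599
gripper_force: 0.0
```

Run:
```python
from h import *
go(.5985,-.3004,.096,1.24)
c=cap("wrist"); cv2.imwrite("pics/w3.png",c["pixels"][:,:,::-1])
# also check by scene camera: end circle & collar
print("proj top of end", w2p(c,[.5985,-.3004,.138]), "collar",w2p(c,[.5985,-.3004,.09]))
```

```text
turn 0.000  q6 -1.74 | shift cm x 0.18 y 0.09 z 6.49  tilt 0.003 pos [ 0.5999 -0.3018  0.1609] t 4.35
proj top of end [277.18235757 244.17102929] collar [276.96813846 217.67134211]
```

View pics/w3.png

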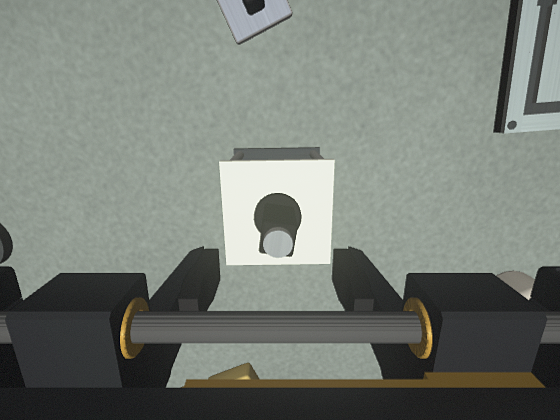

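Call:
send_rows(rows=[[[0.15,0.1,3],0,6],[[0,0,3],0,6],[[0,0,0.5],0,6],[[0,0,0],0,6],[[0,0,0],0,1.5],[[0,0,0],0,1.5],[[0,0,0],0,1.5],[[0,0,0],0,1.5]], grip_force=30)

```text
t: 5.4
position: [0.5977, -0.3003, 0.0941]
orientation: [0.0, 0.165, 0.986, -0.0]
wrist_force: [0.4, -0.5, 2.2]
grip_width: 0.0225
gripper_force: 29.1
```

Run:
```python
from h import *
go(.5985,-.3004,.21,1.32)
```

```text
turn -0.080  q6 -1.74 | shift cm x -0.08 y 0.01 z -11.59  tilt 0.000 pos [ 0.5977 -0.3003  0.0941] t 5.4
```

Call:
send_rows(rows=[[[0,0,-1],0,1.5],[[0,0,-3],0,1.5],[[0,0,-3],0,1.5],[[0,0,-3],0,1.5],[[0,0,-1.5],-0.08,1.5],[[0,0,0],0,1.5],[[0,0,0],0,1.5],[[0,0,0],0,1.5]])

```text
t: 6.4
position: [0.5968, -0.2998, 0.2071]
orientation: [-0.001, 0.125, 0.992, 0.0]
wrist_force: [-0.9, -0.1, -1.8]
grip_width: 0.0226
gripper_force: 29.0
```

```bash
cat >> h.py <<'E'
PC=np.array([.5651,-.0089]); PY=-.252
def plate(x,y):
    c,s=np.cos(PY),np.sin(PY); return PC+[c*x-s*y, s*x+c*y]
E
python3 - <<'E'
from h import *
w=plate(-.045,-.04); print(w); go(w[0],w[1],.14,1.319)
E
```

```text
[ 0.51154764 -0.03641627]
turn 0.000  q6 -1.82 | shift cm x 14.82 y 23.39 z 6.71  tilt 0.003 pos [ 0.5968 -0.2998  0.2071] t 6.4
```

Call:
send_rows(rows=[[[2.2,3.4,0],0,1.5],[[2.2,3.4,0],0,1.5],[[2.2,3.4,0],0,1.5],[[2.2,3.4,1],0,1.5],[[2.2,3.4,2],0,1.5],[[2.2,3.4,2],0,1.5],[[1.6,3.0,2.5],0,1.5],[[0,0,1],0,1.5]])

```text
t: 7.4
position: [0.5097, -0.0349, 0.1212]
orientation: [-0.002, 0.124, 0.992, 0.0]
wrist_force: [0.5, -0.0, -1.4]
grip_width: 0.0223
gripper_force: 29.0
```

Run:
```python
from h import *
w=plate(-.045,-.04); go(w[0],w[1],.09,1.319)
c=cap("wrist"); p,R,o=pose(); 
print("tip proj",w2p(c,p+R@[0,0,.08]),"pocket",w2p(c,[*w,.015]))
s=cap("scene"); ps=w2p(s,p+R@[0,0,.08]); pk=w2p(s,[*w,.015]); print(ps,pk)
t=cap("top"); print(w2p(t,[*w,.015]))
u,v=pk.astype(int); a=cv2.resize(s["pixels"][v-50:v+25,u-50:u+50],(400,300),interpolation=cv2.INTER_CUBIC)
b=cv2.resize(c["pixels"][0:420,0:560],(400,300)); 
cv2.imwrite("pics/w4.png",np.hstack([a,b])[:,:,::-1])
```

```text
turn 0.003  q6 -1.44 | shift cm x -0.22 y -0.11 z 3.12  tilt 0.005 pos [ 0.5097 -0.0349  0.1212] t 7.4
tip proj [274.40427438 216.85873436] pocket [274.56067996 209.32679932]
[229.73014937 229.30040406] [230.76701006 236.84600011]
[320.22112564 233.1487907 ]
```

View pics/w4.png

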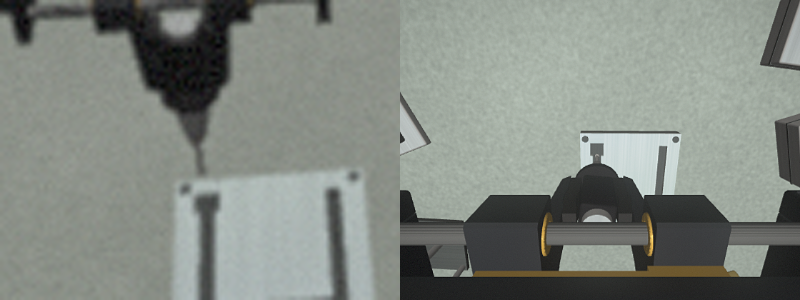

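Call:
send_rows(rows=[[[-0.2,-0.1,0],0,1.5],[[0,0,0],0,1.5],[[0,0,0.6],0,1.5],[[0,0,0.6],0,1.5],[[0,0,0.6],0,1.5],[[0,0,0.6],0,1.5],[[0,0,0.4],0,1.5],[[0,0,0],0,1.5]])

```text
t: 8.55
position: [0.5136, -0.0382, 0.0952]
orientation: [-0.0, 0.125, 0.992, 0.0]
wrist_force: [-0.1, 0.0, -1.2]
grip_width: 0.0228
gripper_force: 29.0
```

Run:
```python
from h import *
w=plate(-.045,-.04); go(w[0],w[1],.09,1.319)
s=cap("scene"); pk=w2p(s,[*w,.015]); u,v=pk.astype(int); a=cv2.resize(s["pixels"][v-50:v+25,u-50:u+50],(800,600),interpolation=cv2.INTER_CUBIC)
cv2.imwrite("pics/w5.png",a[:,:,::-1])
```

```text
turn 0.001  q6 -1.44 | shift cm x 0.24 y 0.12 z 0.52  tilt 0.001 pos [ 0.5136 -0.0382  0.0952] t 8.55
```

Call:
send_rows(rows=[[[0.24,0.12,-0.1],0,1.5],[[0,0,0],0,1.5],[[0,0,0.2],0,1.5],[[0,0,0.2],0,1.5],[[0,0,0.15],0,1.5],[[0,0,0],0,1.5],[[0,0,0],0,1.5],[[0,0,0],0,1.5]])

```text
t: 9.6
position: [0.512, -0.0366, 0.0912]
orientation: [0.0, 0.125, 0.992, -0.0]
wrist_force: [-0.4, 0.5, -1.1]
grip_width: 0.0224
gripper_force: 29.0
```

Run:
```python
from h import *
w=plate(-.045,-.04); go(w[0],w[1],.09,1.319)
```

```text
turn 0.001  q6 -1.44 | shift cm x 0.04 y 0.00 z 0.12  tilt 0.000 pos [ 0.512  -0.0366  0.0912] t 9.6
```

Call:
send_rows(rows=[[[0,0,0.05],0,1.5],[[0,0,0.05],0,1.5],[[0,0,0.05],0,1.5],[[0,0,0],0,1.5],[[0,0,0],0,1.5],[[0,0,0],0,1.5],[[0,0,0],0,1.5],[[0,0,0],0,1.5]])

```text
t: 10.6
position: [0.512, -0.0366, 0.0898]
orientation: [0.0, 0.125, 0.992, -0.0]
wrist_force: [-1.2, 0.1, -0.6]
grip_width: 0.0232
gripper_force: 29.0
```

Call:
send_rows(rows=[[[0,0,0.05],0,1.5],[[-0.3,0,0],0,1.5],[[-0.45,0,0],0,1.5],[[-0.45,0,0],0,1.5],[[-0.45,0,0],0,1.5],[[-0.45,0,0],0,1.5],[[-0.45,0,0],0,1.5],[[-0.45,0,0],0,1.5]])

```text
t: 11.6
position: [0.5413, -0.0441, 0.089]
orientation: [0.0, 0.125, 0.992, -0.0]
wrist_force: [-2.4, 0.2, 0.9]
grip_width: 0.0218
gripper_force: 30.0
```

Run:
```python
from h import *
w=plate(-.015,-.04); go(w[0],w[1],.09,1.319); print(manip.get_obs()["wrist_force"])
```

```text
turn 0.001  q6 -1.45 | shift cm x 0.07 y -0.00 z -0.10  tilt 0.000 pos [ 0.5413 -0.0441  0.089 ] t 11.6
[-2.42006602  0.17773569  0.87252708]
```

Call:
send_rows(rows=[[[-0.45,0,0],0,1.5],[[-0.45,0,0],0,1.5],[[-0.45,0,0],0,1.5],[[-0.45,0,0],0,1.5],[[-0.45,0,0],0,1.5],[[-0.45,0,0],0,1.5],[[-0.45,0,0],0,1.5],[[-0.45,0,0],0,1.5]])

```text
t: 12.6
position: [0.5761, -0.053, 0.0892]
orientation: [-0.0, 0.125, 0.992, 0.0]
wrist_force: [-0.8, -0.5, -0.1]
grip_width: 0.0218
gripper_force: 30.0
```

Call:
send_rows(rows=[[[-0.45,0,0],0,1.5],[[-0.45,0,0],0,1.5],[[-0.45,0,0],0,1.5],[[-0.45,0,0],0,1.5],[[-0.35,0,0],0,1.5],[[-0.2,0,0],0,1.5],[[0,0,0],0,1.5],[[0,0,0],0,1.5]])

```text
t: 13.6
position: [0.599, -0.0589, 0.0894]
orientation: [0.0, 0.125, 0.992, -0.0]
wrist_force: [0.4, -0.2, -0.6]
grip_width: 0.022
gripper_force: 30.0
```

Run:
```python
from h import *
w=plate(.045,-.04); go(w[0],w[1],.09,1.319); print(manip.get_obs()["wrist_force"])
```

```text
turn 0.001  q6 -1.46 | shift cm x 0.02 y -0.01 z -0.06  tilt 0.001 pos [ 0.599  -0.0589  0.0894] t 13.6
[ 0.38924292 -0.22044846 -0.64609912]
```

Call:
send_rows(rows=[[[0,0.2,0.05],0,1.5],[[0,0.4,0],0,1.5],[[0,0.45,0],0,1.5],[[0,0.45,0],0,1.5],[[0,0.45,0],0,1.5],[[0,0.45,0],0,1.5],[[0,0.45,0],0,1.5],[[0,0.45,0],0,1.5]])

```text
t: 14.6
position: [0.606, -0.0311, 0.0892]
orientation: [-0.0, 0.124, 0.992, -0.004]
wrist_force: [-3.3, -14.5, 3.7]
grip_width: 0.028
gripper_force: 31.5
```

Call:
send_rows(rows=[[[0,0.45,0],0,1.5],[[0,0.45,0],0,1.5],[[0,0.45,0],0,1.5],[[0,0.45,0],0,1.5],[[0,0.45,0],0,1.5],[[0,0.45,0],0,1.5],[[0,0.45,0],0,1.5],[[0,0.45,0],0,1.5]])

```text
t: 15.6
position: [0.6111, 0.003, 0.0852]
orientation: [-0.005, 0.124, 0.992, -0.005]
wrist_force: [-4.3, -16.4, -3.6]
grip_width: 0.037
gripper_force: 31.4
```

Call:
send_rows(rows=[[[0,0.45,0],0,1.5],[[0,0.35,0],0,1.5],[[0,0.3,0],0,1.5],[[0,0,0],0,1.5],[[0,0,0],0,1.5],[[0,0,0],0,1.5],[[0,0,0],0,1.5],[[0,0,0],0,1.5]])

```text
t: 16.6
position: [0.6194, 0.0193, 0.0896]
orientation: [0.001, 0.125, 0.992, 0.001]
wrist_force: [-0.6, -1.1, 5.1]
grip_width: 0.0362
gripper_force: 25.7
```

Run:
```python
from h import *
w=plate(.045,.04); go(w[0],w[1],.09,1.319); print(manip.get_obs()["wrist_force"])
```

```text
turn 0.001  q6 -1.33 | shift cm x 0.05 y -0.09 z -0.04  tilt 0.002 pos [0.6194 0.0193 0.0896] t 16.6
[-0.57639381 -1.1017598   5.0655744 ]
```

Run:
```python
from h import *
s=cap("scene"); pk=w2p(s,[*PC,.015]); u,v=pk.astype(int); a=cv2.resize(s["pixels"][v-75:v+45,u-60:u+60],(600,600),interpolation=cv2.INTER_CUBIC)
print(u,v,[w2p(s,[*plate(x/1e3,y/1e3),.015]).round(1).tolist() for x,y in[(45,-40),(45,0),(45,40)]])
cv2.imwrite("pics/w6.png",a[:,:,::-1])
```

```text
247 249 [[230.7, 264.7], [247.6, 263.3], [264.3, 262.0]]
```

View pics/w6.png

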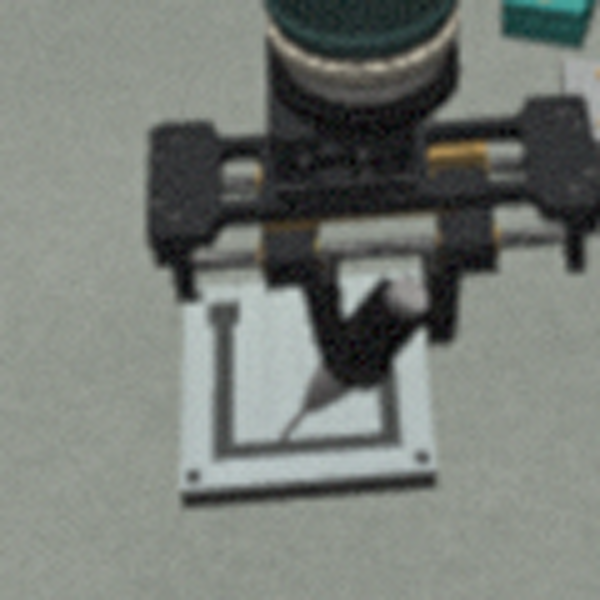

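Call:
send_rows(rows=[[[0,0,-0.2],0,1.5],[[0,-0.4,0],0,1.5],[[0,-0.6,0],0,1.5],[[0,-0.6,0],0,1.5],[[0,-0.6,0],0,1.5],[[0,-0.6,0],0,1.5],[[0,-0.6,0],0,1.5],[[0,0,0],0,1.5]], grip_force=12)

```text
t: 17.65
position: [0.6151, -0.0149, 0.0959]
orientation: [0.006, 0.125, 0.992, 0.0]
wrist_force: [1.0, -0.4, 16.5]
grip_width: 0.0261
gripper_force: 12.7
```

```bash
cat > look.py <<'E'
from h import *
import sys
s=cap("scene"); u,v=w2p(s,[*PC,.015]).astype(int); a=cv2.resize(s["pixels"][v-45:v+35,u-40:u+40],(600,600),interpolation=cv2.INTER_CUBIC)
w=cap("wrist"); b=rect(w,*PC,.015,.075,8000); b=cv2.resize(b,(200,200))
a[:200,400:]=b
cv2.imwrite("pics/%s.png"%sys.argv[1],a[:,:,::-1]); p,R,o=pose(); d=p[:2]-PC; c,s_=np.cos(PY),np.sin(PY)
print("crop origin",u-40,v-45,"TCP in plate mm",1e3*(c*d[0]+s_*d[1]),1e3*(-s_*d[0]+c*d[1]),p[2],o["grip_width"],o["wrist_force"].round(1))
E
python3 look.py w7
```

```text
crop origin 207 204 TCP in plate mm 49.88128603568542 6.749784023810824 0.09584810875998906 0.025839563063073213 [ 2.2 -1.  17.1]
```

View pics/w7.png

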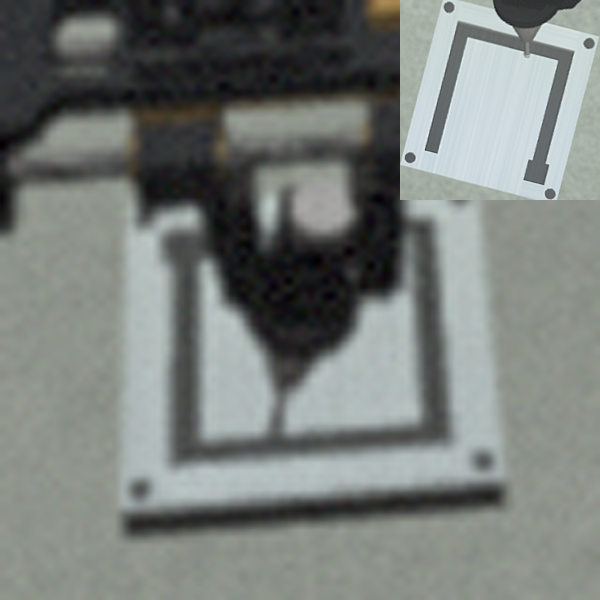

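Call:
send_rows(rows=[[[0,0,-0.5],0,1.5],[[0,0,-1],0,1.5],[[0,0,-1],0,1.5],[[0,0,-0.5],0,1.5],[[0,0,0],0,1.5],[[0,0,0],0,1.5],[[0,0,0],0,1.5],[[0,0,0],0,1.5]], grip_force=50)

```text
t: 18.75
position: [0.6098, -0.0142, 0.1204]
orientation: [-0.0, 0.125, 0.992, -0.0]
wrist_force: [-0.1, 0.6, -1.0]
grip_width: 0.0222
gripper_force: 48.1
```

Run:
```python
from h import *
w=cap("wrist"); p,R,o=pose(); print("tip nominal px",w2p(w,p+R@[0,0,.08]),"nose30",w2p(w,p+R@[0,0,.05]))
s=cap("scene"); ps=w2p(s,p+R@[0,0,.08]); print("scene tip nominal",ps, "collar", w2p(s,p+R@[0,0,.007])); u,v=ps.astype(int)
a=cv2.resize(s["pixels"][v-55:v+20,u-38:u+37],(400,400),interpolation=cv2.INTER_CUBIC)
b=cv2.resize(w["pixels"][120:320,180:380],(400,400),interpolation=cv2.INTER_CUBIC)
print("scene origin",u-38,v-55,"scale 5.33; wrist origin 180,120 scale 2")
cv2.imwrite("pics/w8.png",np.hstack([a,b])[:,:,::-1])
d=p[:2]-PC; c,s_=np.cos(PY),np.sin(PY); print("TCP in plate mm",1e3*(c*d[0]+s_*d[1]),1e3*(-s_*d[0]+c*d[1]),p[2],o["grip_width"],o["wrist_force"].round(1))
```

```text
tip nominal px [275.72464725 216.31170833] nose30 [275.68795334 230.48393515]
scene tip nominal [249.35792061 256.09944326] collar [247.09031829 234.85685694]
scene origin 211 201 scale 5.33; wrist origin 180,120 scale 2
TCP in plate mm 44.662349465924194 6.058717725907827 0.12042693448530153 0.021939377223599413 [-0.4 -0.4 -1.9]
```

View pics/w8.png

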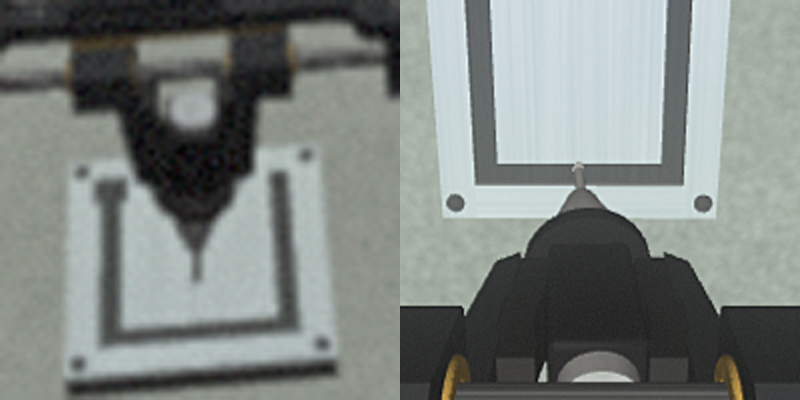

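```bash
cat >> h.py <<'E'
def inplate(w):
    d=np.asarray(w)[:2]-PC; c,s=np.cos(PY),np.sin(PY); return 1e3*np.array([c*d[0]+s*d[1],-s*d[0]+c*d[1]])
E
python3 - <<'E'
from h import *
w=cap("wrist"); p,R,o=pose()
for uv,n in [((217,213),(50,-45)),((322.5,213),(50,45)),((227.5,202),(40,-35)),((312,202),(40,35))]:
    print(n,inplate(p2w(w,uv,.015)).round(1))
t=p2w(w,(269,203.5),p[2]-.0795); print("tip plate",inplate(t),"TCP plate",inplate(p),"tool frame",(R.T@(t-p)*1e3).round(1), "width",o["grip_width"])
s=cap("scene"); print("scene pred of tip",w2p(s,t))
E
```

```text
(50, -45) [ 50.6 -45. ]
(50, 45) [50.5 46.7]
(40, -35) [ 40.6 -35.4]
(40, 35) [40.5 37.2]
tip plate [34.15448722  0.86333392] TCP plate [44.75500309  6.05619151] tool frame [10.6 -5.2 79.5] width 0.022191296793187015
scene pred of tip [246.99436399 252.68630238]
```

Call:
send_rows(rows=[[[1,-0.5,0],0,1.5],[[1.5,-0.75,0],0,1.5],[[1.5,-0.75,0],0,1.5],[[1.5,-0.75,0],0,1.5],[[1.4,-0.75,0],0,1.5],[[1.0,-0.55,0],0,1.5],[[0,0,1],0,1.5],[[0,0,0.6],0,1.5]], grip_force=60)

```text
t: 19.95
position: [0.5234, -0.0338, 0.104]
orientation: [-0.0, 0.125, 0.992, 0.0]
wrist_force: [-0.6, 0.1, -1.3]
grip_width: 0.0216
gripper_force: 57.9
```

Call:
send_rows(rows=[[[0,0,0],0,1.5],[[0,0,0],0,1.5],[[0,0,0],0,1.5],[[0,0,0],0,1.5],[[0,0,0],0,1.5],[[0,0,0],0,1.5],[[0,0,0],0,1.5],[[0,0,0],0,1.5]])

```text
t: 20.95
position: [0.5234, -0.0338, 0.1047]
orientation: [0.0, 0.125, 0.992, -0.0]
wrist_force: [0.4, 0.5, -1.6]
grip_width: 0.022
gripper_force: 57.9
```

Run:
```python
from h import *
w=cap("wrist"); p,R,o=pose(); print(inplate(p),p[2],o["grip_width"])
b=cv2.resize(w["pixels"][150:250,215:315],(600,600),interpolation=cv2.INTER_CUBIC); cv2.imwrite("pics/w9.png",b[:,:,::-1])
```

```text
[-34.13928858 -34.5341507 ] 0.10471789582948242 0.022262991731581173
```

View pics/w9.png

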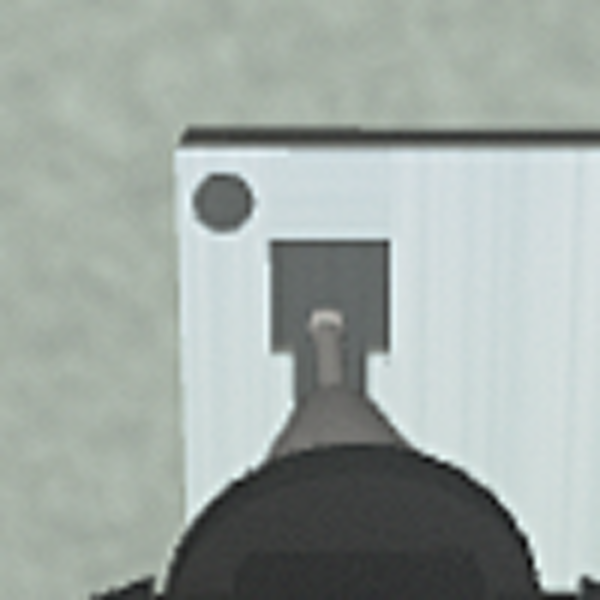

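Call:
send_rows(rows=[[[0,0,0.4],0,1.5],[[0,0,0.4],0,1.5],[[0,0,0.3],0,1.5],[[0,0,0.15],0,1.5],[[0,0,0],0,1.5],[[0,0,0],0,1.5],[[0,0,0],0,1.5],[[0,0,0],0,1.5]])

```text
t: 22.0
position: [0.5236, -0.0339, 0.0924]
orientation: [0.0, 0.125, 0.992, -0.0]
wrist_force: [-0.7, 0.1, 2.2]
grip_width: 0.0221
gripper_force: 57.9
```

Run:
```python
from h import *
w=cap("wrist"); p,R,o=pose(); print(inplate(p),p[2],o["grip_width"],o["wrist_force"],inplate(p2w(w,(269.3,203),p[2]-.0795)))
im=w["pixels"][150:250,215:315]; cv2.imwrite("pics/w10.png",cv2.resize(im,(600,600))[:,:,::-1])
```

```text
[-33.96308484 -34.51327869] 0.09241632808657048 0.021878217232748565 [-1.62530011 -0.83372282  1.82647198] [-44.87621947 -39.44993968]
```

View pics/w10.png

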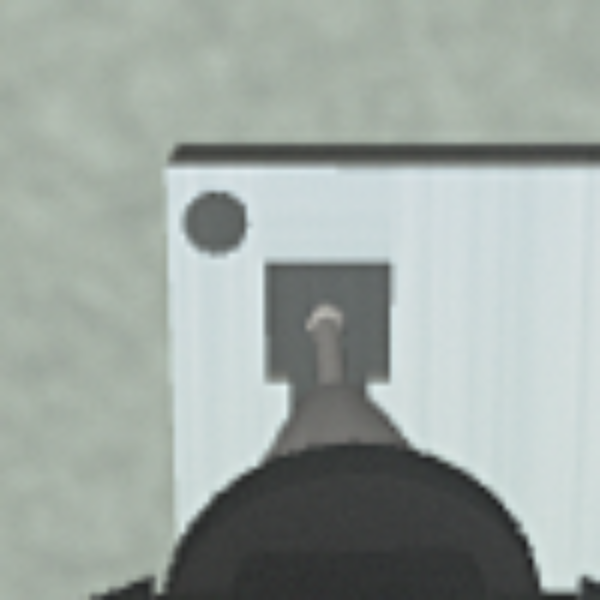

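Call:
send_rows(rows=[[[0,0,-0.12],0,1.5],[[-0.3,0,0],0,1.5],[[-0.45,0,0],0,1.5],[[-0.45,0,0],0,1.5],[[-0.45,0,0],0,1.5],[[-0.45,0,0],0,1.5],[[-0.45,0,0],0,1.5],[[-0.45,0,0],0,1.5]])

```text
t: 23.05
position: [0.5528, -0.0413, 0.0934]
orientation: [-0.0, 0.125, 0.992, 0.0]
wrist_force: [0.4, 0.7, -2.0]
grip_width: 0.0214
gripper_force: 57.9
```

```bash
cat > st.py <<'E'
from h import *
p,R,o=pose(); print("TCP",inplate(p).round(1),"tip est",(inplate(p)+[-10.8,-5.0]).round(1),p[2].round(4),o["grip_width"].round(4),o["wrist_force"].round(1))
E
python3 st.py
```

```text
Traceback (most recent call last):
  File "st.py", line 2, in <module>
    p,R,o=pose(); print("TCP",inplate(p).round(1),"tip est",(inplate(p)+[-10.8,-5.0]).round(1),p[2].round(4),o["grip_width"].round(4),o["wrist_force"].round(1))
                                                                                                             ^^^^^^^^^^^^^^^^^^^^^
AttributeError: 'float' object has no attribute 'round'
```

Call:
send_rows(rows=[[[-0.45,0,0.04],0,1.5],[[-0.45,0,0],0,1.5],[[-0.45,0,0],0,1.5],[[-0.45,0,0],0,1.5],[[-0.45,0,0],0,1.5],[[-0.45,0,0],0,1.5],[[-0.45,0,0],0,1.5],[[-0.45,0,0],0,1.5]])

```text
t: 24.05
position: [0.5877, -0.0503, 0.093]
orientation: [-0.0, 0.125, 0.992, -0.0]
wrist_force: [-0.5, 0.2, -1.9]
grip_width: 0.0216
gripper_force: 57.9
```

Call:
send_rows(rows=[[[-0.45,0,0],0,1.5],[[-0.45,0,0],0,1.5],[[-0.45,0,0],0,1.5],[[-0.45,0,0],0,1.5],[[-0.35,0,0],0,1.5],[[-0.25,0,0],0,1.5],[[0,0,0],0,1.5],[[0,0,0],0,1.5]])

```text
t: 25.05
position: [0.6105, -0.0561, 0.0929]
orientation: [-0.0, 0.125, 0.992, 0.0]
wrist_force: [0.4, 0.5, -1.2]
grip_width: 0.0218
gripper_force: 57.9
```

```bash
sed -i 's/o\["grip_width"\].round(4)/round(o["grip_width"],4)/' st.py; python3 st.py
python3 - <<'E'
from h import *
w=cap("wrist"); p,R,o=pose()
im=cv2.resize(w["pixels"][170:230,239:299],(600,600),interpolation=cv2.INTER_CUBIC); cv2.imwrite("pics/w11.png",im[:,:,::-1])
print(inplate(p2w(w,(269.3,203),.010)))
print([w2p(w,[*plate(x/1e3,y/1e3),.015]).round(1) for x,y in ((50,-45),(40,-35))])
E
```

```text
TCP [ 55.7 -34.4] tip est [ 44.9 -39.4] 0.0929 0.0218 [ 0.4  0.5 -1.2]
[ 45.82395358 -39.44958048]
[array([262., 210.]), array([275. , 197.5])]
```

View pics/w11.png

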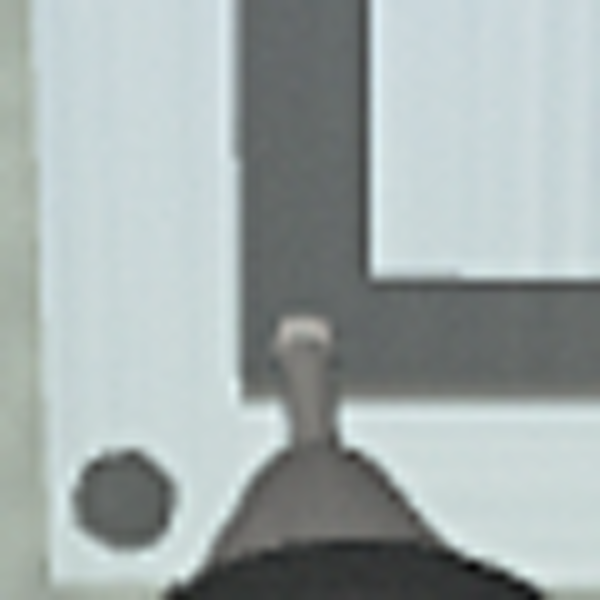

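Call:
send_rows(rows=[[[0,0.2,0],0,1.5],[[0,0.4,0],0,1.5],[[0,0.45,0],0,1.5],[[0,0.45,0],0,1.5],[[0,0.45,0],0,1.5],[[0,0.45,0],0,1.5],[[0,0.45,0],0,1.5],[[0,0.45,0],0,1.5]])

```text
t: 26.1
position: [0.6189, -0.0239, 0.093]
orientation: [-0.0, 0.125, 0.992, 0.0]
wrist_force: [-0.2, 0.2, -0.9]
grip_width: 0.0218
gripper_force: 57.9
```

```bash
python3 st.py
```

```text
TCP [55.8 -1.1] tip est [45.  -6.1] 0.093 0.0218 [-0.2  0.2 -0.9]
```

Call:
send_rows(rows=[[[0,0.45,0],0,1.5],[[0,0.45,0],0,1.5],[[0,0.45,0],0,1.5],[[0,0.45,0],0,1.5],[[0,0.45,0],0,1.5],[[0,0.45,0],0,1.5],[[0,0.45,0],0,1.5],[[0,0.45,0],0,1.5]])

```text
t: 27.1
position: [0.6278, 0.011, 0.093]
orientation: [0.0, 0.125, 0.992, -0.0]
wrist_force: [0.2, -0.1, -2.1]
grip_width: 0.0215
gripper_force: 57.9
```

Call:
send_rows(rows=[[[0,0.45,0],0,1.5],[[0,0.4,0],0,1.5],[[0,0.25,0],0,1.5],[[0,0,0],0,1.5],[[0,0,0],0,1.5],[[0,0,0],0,1.5],[[0,0,0],0,1.5],[[0,0,0],0,1.5]])

```text
t: 28.1
position: [0.6305, 0.0212, 0.093]
orientation: [0.0, 0.125, 0.992, 0.0]
wrist_force: [0.1, 0.4, -1.7]
grip_width: 0.0219
gripper_force: 57.9
```

```bash
python3 st.py
python3 - <<'E'
from h import *
w=cap("wrist"); g=cv2.cvtColor(w["pixels"],cv2.COLOR_RGB2GRAY)
# left-arm walls above the tip (row 185..192), tip blob
for v in (180,190): print(v,g[v,255:290].tolist())
print([ (v,int(g[v,262])) for v in range(192,216)])
E
```

```text
TCP [55.8 45.5] tip est [45.  40.5] 0.093 0.0219 [ 0.1  0.4 -1.7]
180 [208, 212, 213, 213, 210, 214, 223, 198, 111, 99, 103, 105, 106, 106, 103, 105, 104, 105, 106, 101, 88, 219, 218, 211, 208, 206, 210, 211, 211, 213, 209, 211, 213, 213, 214]
190 [208, 210, 214, 214, 211, 213, 223, 198, 112, 97, 106, 108, 104, 103, 106, 101, 103, 106, 104, 102, 87, 221, 216, 210, 208, 207, 210, 211, 213, 211, 210, 210, 212, 212, 214]
[(192, 197), (193, 198), (194, 197), (195, 199), (196, 196), (197, 156), (198, 94), (199, 100), (200, 103), (201, 102), (202, 102), (203, 101), (204, 101), (205, 104), (206, 103), (207, 103), (208, 109), (209, 124), (210, 177), (211, 215), (212, 210), (213, 210), (214, 211), (215, 213)]
```

Call:
send_rows(rows=[[[0.2,0,0],0,1.5],[[0.4,0,0],0,1.5],[[0.45,0,0],0,1.5],[[0.45,0,0],0,1.5],[[0.45,0,0],0,1.5],[[0.45,0,0],0,1.5],[[0.45,0,0],0,1.5],[[0.45,0,0],0,1.5]])

```text
t: 29.15
position: [0.5982, 0.0296, 0.093]
orientation: [-0.0, 0.125, 0.992, -0.0]
wrist_force: [0.9, 0.0, -1.0]
grip_width: 0.0217
gripper_force: 57.9
```

```bash
python3 st.py
```

```text
TCP [22.5 45.5] tip est [11.7 40.5] 0.093 0.0217 [ 0.9  0.  -1. ]
```

Call:
send_rows(rows=[[[0.45,0,0],0,1.5],[[0.45,0,0],0,1.5],[[0.45,0,0],0,1.5],[[0.45,0,0],0,1.5],[[0.45,0,0],0,1.5],[[0.45,0,0],0,1.5],[[0.45,0,0],0,1.5],[[0.45,0,0],0,1.5]])

```text
t: 30.15
position: [0.5634, 0.0385, 0.093]
orientation: [0.0, 0.125, 0.992, -0.0]
wrist_force: [-0.4, 0.6, -1.3]
grip_width: 0.0222
gripper_force: 57.9
```

Call:
send_rows(rows=[[[0.45,0,0],0,1.5],[[0.45,0,0],0,1.5],[[0.45,0,0],0,1.5],[[0.35,0,0],0,1.5],[[0.3,0,0],0,1.5],[[0.1,0,0],0,1.5],[[0,0,0],0,1.5],[[0,0,0],0,1.5]])

```text
t: 31.15
position: [0.5434, 0.0437, 0.0931]
orientation: [0.0, 0.125, 0.992, 0.0]
wrist_force: [0.1, -0.3, -1.0]
grip_width: 0.0219
gripper_force: 57.9
```

```bash
python3 st.py
python3 - <<'E'
from h import *
w=cap("wrist"); g=cv2.cvtColor(w["pixels"],cv2.COLOR_RGB2GRAY)
print(g[203,255:290].tolist()); print([ (v,int(g[v,265])) for v in range(185,216)])
E
```

```text
TCP [-34.1  45.5] tip est [-44.9  40.5] 0.0931 0.0219 [ 0.1 -0.3 -1. ]
[212, 214, 216, 214, 213, 216, 224, 239, 123, 93, 103, 119, 179, 161, 157, 167, 167, 102, 100, 102, 91, 192, 229, 222, 216, 215, 218, 221, 214, 213, 214, 215, 217, 218, 216]
[(185, 215), (186, 215), (187, 215), (188, 214), (189, 215), (190, 216), (191, 215), (192, 213), (193, 215), (194, 214), (195, 216), (196, 217), (197, 177), (198, 92), (199, 102), (200, 103), (201, 101), (202, 99), (203, 103), (204, 100), (205, 99), (206, 103), (207, 102), (208, 103), (209, 102), (210, 101), (211, 102), (212, 100), (213, 102), (214, 102), (215, 97)]
```

Call:
send_rows(rows=[[[0,0,-0.5],0,1.5],[[0,0,-1.5],0,1.5],[[0,0,-3],0,1.5],[[0,0,-3],0,1.5],[[0,0,-3],0,1.5],[[0,0,-1],0,1.5],[[0,0,0],0,1.5],[[0,0,0],0,1.5]])

```text
t: 32.2
position: [0.5424, 0.0436, 0.2116]
orientation: [-0.001, 0.125, 0.992, -0.0]
wrist_force: [0.2, -0.0, -1.8]
grip_width: 0.0223
gripper_force: 57.9
```

Run:
```python
from h import *
go(.602,-.2996,.098)
```

```text
turn 0.000  q6 -1.29 | shift cm x -14.29 y -31.77 z 11.36  tilt 0.002 pos [0.5424 0.0436 0.2116] t 32.2
```

Call:
send_rows(rows=[[[-1,-2.2,0],0,1.5],[[-1.8,-4,0],0,1.5],[[-1.8,-4,0],0,1.5],[[-1.8,-4,0],0,1.5],[[-1.8,-4,0],0,1.5],[[-1.8,-4,0],0,1.5],[[-1.8,-4,0],0,1.5],[[-1.6,-3.5,0],0,1.5]])

```text
t: 33.2
position: [0.5986, -0.2785, 0.2107]
orientation: [-0.002, 0.125, 0.992, 0.001]
wrist_force: [0.3, -0.7, -1.7]
grip_width: 0.0221
gripper_force: 57.9
```

Call:
send_rows(rows=[[[-0.8,-1.9,0],0,1.5],[[0,0,0],0,1.5],[[0,0,0],0,1.5],[[0,0,0],0,1.5],[[0,0,0],0,1.5],[[0,0,0],0,1.5],[[0,0,0],0,1.5],[[0,0,0],0,1.5]])

```text
t: 34.2
position: [0.6024, -0.2976, 0.213]
orientation: [0.0, 0.125, 0.992, -0.0]
wrist_force: [-0.1, 0.4, -1.3]
grip_width: 0.0222
gripper_force: 57.9
```

Run:
```python
from h import *
go(.602,-.2996,.098)
w=cap("wrist"); p,R,o=pose()
t=p2w(w,(269.3,203),p[2]-.082); print("tip",t)
# re-measure stand in this view
a=rect(w,.595,-.30,.084,.075,10000); g=cv2.cvtColor(a,cv2.COLOR_RGB2GRAY)
m=(g>190).astype(np.uint8); cs=cv2.findContours(m,0,1)[0]; k=max(cs,key=cv2.contourArea)
hull=cv2.convexHull(k); r=cv2.minAreaRect(hull); print(r2w(r[0],.595,-.30,.075,10000),np.array(r[1])/2.5,r[2])
print("hole corners/stand px", w2p(w,[.5985,-.3004,.084]))
cv2.imwrite("pics/w12.png",cv2.resize(w["pixels"][130:300,155:395],(720,510),interpolation=cv2.INTER_CUBIC)[:,:,::-1])
```

```text
turn 0.000  q6 -1.82 | shift cm x -0.01 y -0.20 z 11.50  tilt 0.000 pos [ 0.6024 -0.2976  0.213 ] t 34.2
tip [ 0.59133227 -0.29995822  0.13105701]
[ 0.59857731 -0.30024204] [85.73422852 85.59748535] 18.047822952270508
hole corners/stand px [271.84483675 195.90991412]
```

Call:
send_rows(rows=[[[0,-0.2,1],0,1.5],[[0,0,2],0,1.5],[[0,0,2],0,1.5],[[0,0,1.5],0,1.5],[[0,0,1],0,1.5],[[0,0,0.5],0,1.5],[[0,0,0],0,1.5],[[0,0,0],0,1.5]])

```text
t: 35.25
position: [0.6025, -0.2999, 0.1339]
orientation: [0.001, 0.125, 0.992, -0.0]
wrist_force: [0.5, 0.4, -1.1]
grip_width: 0.0219
gripper_force: 57.9
```

Call:
send_rows(rows=[[[0,0,0.5],0,1.5],[[0,0,0.5],0,1.5],[[0,0,0.5],0,1.5],[[0,0,0.4],0,1.5],[[0,0,0],0,1.5],[[0,0,0],0,1.5],[[0,0,0],0,1.5],[[0,0,0],0,1.5]])

```text
t: 36.25
position: [0.6021, -0.2997, 0.1143]
orientation: [0.0, 0.125, 0.992, -0.0]
wrist_force: [0.4, 0.0, -0.4]
grip_width: 0.0217
gripper_force: 57.9
```

```bash
python3 st.py
```

```text
TCP [ 108.3 -272.4] tip est [  97.5 -277.4] 0.1143 0.0217 [ 0.4  0.  -0.4]
```

Call:
send_rows(rows=[[[0,0,0.4],0,1.5],[[0,0,0.4],0,1.5],[[0,0,0.3],0,1.5],[[0,0,0.2],0,1.5],[[0,0,0.2],0,1.5],[[0,0,0],0,1.5],[[0,0,0],0,1.5],[[0,0,0],0,1.5]])

```text
t: 37.25
position: [0.602, -0.2997, 0.0997]
orientation: [0.0, 0.125, 0.992, -0.0]
wrist_force: [-3.4, 1.9, 5.9]
grip_width: 0.0218
gripper_force: 57.8
```

```bash
python3 st.py
```

```text
TCP [ 108.2 -272.4] tip est [  97.4 -277.4] 0.0997 0.0218 [-3.4  1.9  5.9]
```

Call:
send_rows(rows=[[[0,0,0],0,1.5],[[0,0,0],0,1.5],[[0,0,0.1],0,1.5],[[0,0,0.1],0,1.5],[[0,0,0],0,1.5],[[0,0,0],0,2.6],[[0,0,0],0,2.8],[[0,0,0],0,3.5]], grip_force=6)

```text
t: 38.25
position: [0.6019, -0.2994, 0.0965]
orientation: [-0.0, 0.125, 0.992, 0.0]
wrist_force: [-0.1, -0.3, -0.6]
grip_width: 0.0344
gripper_force: 0.0
```

Call:
send_rows(rows=[[[0,0,0],0,5],[[0,0,0],0,6],[[0,0,-1],0,6],[[0,0,-3],0,6],[[0,0,-3],0,6],[[0,0,-3],0,6],[[0,0,0],0,8.8],[[0,0,0],0,8.8]])

```text
t: 39.25
position: [0.6015, -0.2994, 0.1964]
orientation: [-0.0, 0.125, 0.992, 0.0]
wrist_force: [0.4, 0.4, 0.6]
grip_width: 0.0779
gripper_force: 0.0
```

Run:
```python
from h import *
w=cap("wrist"); p,R,o=pose(); print(p,o["grip_width"],o["wrist_force"].round(1))
a=rect(w,.5985,-.3003,.138,.03,20000); b=rect(w,.5985,-.3003,.090,.03,20000)
s=cap("scene"); u,v=w2p(s,[.5985,-.3003,.11]).astype(int)
d=cv2.resize(s["pixels"][v-35:v+35,u-35:u+35],(300,300),interpolation=cv2.INTER_CUBIC)
cv2.imwrite("pics/w13.png",np.hstack([a,b])[:,:,::-1])
g=cv2.cvtColor(a,cv2.COLOR_RGB2GRAY); m=((g>110)&(g<190)).astype(np.uint8); m=cv2.morphologyEx(m,cv2.MORPH_OPEN,np.ones((15,15)))
for k in cv2.findContours(m,0,1)[0]:
    (c,r)=cv2.minEnclosingCircle(k)
    if cv2.contourArea(k)>1500: print("end?",r2w(c,.5985,-.3003,.03,20000),r/5)
g=cv2.cvtColor(b,cv2.COLOR_RGB2GRAY); m=(g<80).astype(np.uint8); ys,xs=np.nonzero(m); print("collar black: cols",xs.min()/5,xs.max()/5,"bottom",ys.max()/5)
```

```text
[ 0.60109772 -0.29916568  0.1954152 ] 0.08209998540504283 [-0.1  0.7 -0.3]
end? [ 0.60035689 -0.29971232] 9.355155181884765
end? [ 0.6183 -0.3002] 31.591949462890625
collar black: cols 12.0 48.0 bottom 46.8
```

Run:
```python
from h import *
go(.565,.215,.22,np.pi/2)
```

```text
turn -0.251  q6 -1.82 | shift cm x 3.59 y 51.41 z -2.50  tilt 0.003 pos [ 0.6009 -0.2991  0.195 ] t 39.35
```

Call:
send_rows(rows=[[[0,0,-2.5],-0.125,8.8],[[0,2,0],-0.126,8.8],[[0.3,4.5,0],0,8.8],[[0.4,4.5,0],0,8.8],[[0.4,4.5,0],0,8.8],[[0.4,4.5,0],0,8.8],[[0.4,4.5,0],0,8.8],[[0.4,4.5,0],0,8.8]])

```text
t: 40.35
position: [0.5802, -0.0083, 0.2202]
orientation: [-0.001, -0.0, 1.0, 0.0]
wrist_force: [0.3, 0.1, 0.2]
grip_width: 0.0882
gripper_force: 0.0
```

Call:
send_rows(rows=[[[0.3,4.5,0],0,8.8],[[0.3,4.5,0],0,8.8],[[0.3,4.5,0],0,8.8],[[0.3,4.5,0],0,8.8],[[0,4,0],0,8.8],[[0,1,0],0,8.8],[[0,0,0],0,8.8],[[0,0,0],0,8.8]])

```text
t: 41.35
position: [0.5692, 0.219, 0.2214]
orientation: [-0.0, 0.0, 1.0, -0.0]
wrist_force: [-0.3, 0.8, -0.7]
grip_width: 0.0877
gripper_force: 0.0
```

```bash
cat >> h.py <<'E'
def find(c,x,y,z,lo=150,half=.09,show=None,big=True):
    """flask top by brightness in rectified view; prints centre, size, yaw of long side"""
    im=rect(c,x,y,z,half,8000); hsv=cv2.cvtColor(im,cv2.COLOR_RGB2HSV); f=im.astype(int)
    # top is lilac grey: blue >= green, background is greenish
    m=(((f[:,:,2]-f[:,:,1])>4)&(f.sum(2)>3*lo)).astype(np.uint8)
    m=cv2.medianBlur(m,7); m=cv2.morphologyEx(m,cv2.MORPH_CLOSE,np.ones((25,25))); m=cv2.morphologyEx(m,cv2.MORPH_OPEN,np.ones((15,15)))
    out=[]
    for k in cv2.findContours(m,0,1)[0]:
        if cv2.contourArea(k)<3000: continue
        r=cv2.minAreaRect(k); b=cv2.boxPoints(r)
        e=[b[1]-b[0],b[2]-b[1]]; L=max(e,key=np.linalg.norm); a=np.arctan2(-L[0],-L[1]); a=(a+np.pi/2)%np.pi-np.pi/2
        w=r2w(r[0],x,y,half,8000); out.append((w,a)); print("centre",w.round(4),"size",np.sort(np.array(r[1])/2).round(1),"yaw %.3f"%a,"area/rect %.2f"%(cv2.contourArea(k)/np.prod(r[1])))
    return out
E
python3 - <<'E'
from h import *
w=cap("wrist"); p,R,o=pose(); print(p)
im=rect(w,.572,.215,.036,.09,8000); print(im[180,180],im[180,130],im[20,20],im[340,180],im[275:300:3,180].tolist())
find(w,.572,.215,.036,120)
E
```

```text
[0.56933824 0.21885768 0.22163485]
[169 173 174] [171 177 178] [147 157 147] [148 158 149] [[147, 156, 148], [148, 157, 147], [142, 152, 145], [143, 153, 144], [149, 158, 147], [150, 160, 150], [149, 158, 148], [150, 160, 152], [148, 156, 147]]
```

```bash
sed -i 's/>4)&(f.sum/>-4)\&(f.sum/' h.py
python3 - <<'E'
from h import *
w=cap("wrist"); im=rect(w,.572,.215,.036,.09,8000)
print(im[225:285:4,180].tolist())
for lo in (140,155,162): find(w,.572,.215,.036,lo)
E
```

```text
[[175, 176, 175], [191, 153, 71], [189, 155, 79], [192, 158, 81], [194, 161, 83], [199, 165, 83], [178, 151, 89], [172, 181, 186], [173, 181, 185], [161, 162, 158], [88, 89, 88], [114, 117, 113], [148, 157, 147], [149, 157, 149], [143, 152, 144]]
centre [0.5707 0.2159] size [58.5 78.6] yaw 0.067 area/rect 0.97
centre [0.5707 0.2159] size [58.3 78.3] yaw 0.067 area/rect 0.97
centre [0.5706 0.2159] size [57.8 78.1] yaw 0.067 area/rect 0.97
```

Run:
```python
from h import *
go(.5712,.2159,.009,.067+np.pi/2)
```

```text
turn -0.068  q6 -1.24 | shift cm x -0.16 y -0.31 z 21.28  tilt 0.001 pos [0.5694 0.2189 0.2218] t 41.45
```

Call:
send_rows(rows=[[[0,0,0],-0.068,8.8],[[-0.16,-0.31,3],0,8.8],[[0,0,4.5],0,8.8],[[0,0,4.5],0,8.8],[[0,0,4.5],0,8.8],[[0,0,3],0,8.8],[[0,0,1.6],0,8.8],[[0,0,0],0,8.8]], grip_force=35)

```text
t: 42.45
position: [0.5706, 0.2164, 0.0102]
orientation: [-0.001, -0.034, 0.999, -0.0]
wrist_force: [0.3, 0.2, 0.7]
grip_width: 0.0882
gripper_force: 0.0
```

Call:
send_rows(rows=[[[0,0,0],0,5],[[0,0,0],0,5],[[0,0,0],0,5],[[0,0,0],0,5],[[0,0,-1],0,5],[[0,0,-3],0,5],[[0,0,-3],0,5],[[0,0,0],0,5]])

```text
t: 43.45
position: [0.5729, 0.2181, 0.0834]
orientation: [0.002, -0.034, 0.999, 0.001]
wrist_force: [0.4, -0.2, -4.4]
grip_width: 0.0595
gripper_force: 35.0
```

Run:
```python
from h import *
PCc=plate(.0005,.0005); print(PCc)
print(manip.get_obs()["grip_width"]); go(*PCc,.026,PY+np.pi/2)
```

```text
[ 0.56570888 -0.00854046]
0.059527452300314886
turn 0.320  q6 -1.32 | shift cm x -4.96 y -22.13 z 5.74  tilt 0.005 pos [0.5729 0.2181 0.0834] t 43.45
```

Call:
send_rows(rows=[[[0,0,0],0.16,5],[[0,0,0],0.16,5],[[-0.9,-4,0],0,5],[[-0.9,-4,0],0,5],[[-0.9,-4,0],0,5],[[-0.9,-4,0],0,5],[[-0.9,-4,0],0,5],[[-0.4,-2,0],0,5]])

```text
t: 44.45
position: [0.5621, -0.0096, 0.079]
orientation: [-0.002, 0.126, 0.992, -0.0]
wrist_force: [0.2, 0.2, -3.5]
grip_width: 0.0601
gripper_force: 35.0
```

Call:
send_rows(rows=[[[0,0,0],0,5],[[0,0,0],0,5],[[0,0,0],0,5],[[0,0,0],0,5],[[0,0,0],0,5],[[0,0,0],0,5],[[0,0,0],0,5],[[0,0,0],0,5]])

```text
t: 45.45
position: [0.5638, -0.0081, 0.081]
orientation: [0.0, 0.126, 0.992, 0.0]
wrist_force: [-0.6, 0.2, -4.0]
grip_width: 0.0599
gripper_force: 35.0
```

Run:
```python
from h import *
go(.5657,-.0085,.026,PY+np.pi/2)
```

```text
turn 0.000  q6 -1.38 | shift cm x -0.19 y 0.01 z 5.50  tilt 0.000 pos [ 0.5638 -0.0081  0.081 ] t 45.45
```

Call:
send_rows(rows=[[[-0.19,0,1],0,5],[[0,0,2],0,5],[[0,0,1.2],0,5],[[0,0,0.7],0,5],[[0,0,0.35],0,5],[[0,0,0.2],0,5],[[0,0,0.1],0,5],[[0,0,0],0,5]])

```text
t: 46.45
position: [0.5658, -0.0085, 0.0273]
orientation: [-0.0, 0.126, 0.992, -0.0]
wrist_force: [-5.7, 0.3, 5.4]
grip_width: 0.0597
gripper_force: 35.0
```

Call:
send_rows(rows=[[[0,0,0],0,5],[[0,0,0],0,7],[[0,0,0],0,8.8],[[0,0,0],0,8.8],[[0,0,-1],0,8.8],[[0,0,-4],0,8.8],[[0,0,-5],0,8.8],[[0,0,-5],0,8.8]])

```text
t: 47.45
position: [0.5655, -0.0085, 0.1774]
orientation: [0.0, 0.126, 0.992, 0.0]
wrist_force: [0.6, -0.4, -1.1]
grip_width: 0.0878
gripper_force: 0.0
```

Run:
```python
from h import *
w=cap("wrist"); p,R,o=pose()
for x,a in find(w,.5657,-.0085,.051,162): print(inplate(x))
go(.465,.355,.22,np.pi/2-.15)
```

```text
centre [ 0.5563 -0.0062] size [106.7 114.7] yaw -0.252 area/rect 0.97
[-9.21049693  0.42328477]
turn -0.102  q6 -1.38 | shift cm x 15.82 y 34.40 z -3.44  tilt 0.012 pos [ 0.57   -0.0087  0.1856] t 47.5
```

```bash
cat >> h.py <<'E'
def prof(c,z,X,Y,n=4):
    """profile of colour at plate-frame offsets, plane z; edges by gradient"""
    c0=PC
    def samp(pts):
        uv=np.array([w2p(c,[*plate(x/1e3,y/1e3),z]) for x,y in pts],np.float32)
        return cv2.remap(c["pixels"],uv[:,0].reshape(1,-1),uv[:,1].reshape(1,-1),cv2.INTER_LINEAR)[0].astype(int)
    ex=[]
    for name,axis in (("x",0),("y",1)):
        s=np.arange(-60,60.1,.5); acc=0
        for o in (-15,-8,8,15):
            pts=[(v,o) if axis==0 else (o,v) for v in s]; acc=acc+samp(pts).sum(1)/3
        acc=cv2.GaussianBlur((acc/4).reshape(1,-1).astype(np.float32),(5,1),0)[0]; g=np.abs(np.diff(acc))
        pk=[i for i in range(1,len(g)-1) if g[i]>g[i-1] and g[i]>=g[i+1] and g[i]>4]
        print(name,[(float(s[i]+.25),int(acc[max(i-3,0)]),int(acc[min(i+4,len(acc)-1)])) for i in pk])
E
python3 - <<'E'
from h import *
w=cap("wrist"); prof(w,.051,0,0)
E
```

```text
x [(-44.75, 194, 88), (-40.75, 93, 176), (39.25, 171, 188), (48.75, 185, 146)]
y [(-52.75, 146, 184), (-39.75, 189, 88), (-30.75, 89, 159), (28.75, 173, 165), (30.25, 166, 121), (31.75, 151, 89), (40.25, 89, 188), (53.75, 185, 147)]
```

Call:
send_rows(rows=[[[0,0,-1],-0.075,8.8],[[1,2,-1],0,8.8],[[2,4.5,0],0,8.8],[[2,4.5,0],0,8.8],[[2,4.5,0],0,8.8],[[2,4.5,0],0,8.8],[[2,4.5,0],0,8.8],[[2,4.5,0],0,8.8]])

```text
t: 48.55
position: [0.4878, 0.3012, 0.1952]
orientation: [-0.0, 0.088, 0.996, -0.0]
wrist_force: [0.4, 0.0, -0.2]
grip_width: 0.088
gripper_force: 0.0
```

Call:
send_rows(rows=[[[1.5,3,0],0,8.8],[[0.8,2,0],0,8.8],[[0,0,0],0,8.8],[[0,0,0],0,8.8],[[0,0,0],0,8.8],[[0,0,0],0,8.8],[[0,0,0],0,8.8],[[0,0,0],0,8.8]])

```text
t: 49.55
position: [0.4749, 0.3529, 0.1956]
orientation: [0.0, 0.088, 0.996, 0.0]
wrist_force: [-0.1, 0.6, 0.6]
grip_width: 0.0882
gripper_force: 0.0
```

Run:
```python
from h import *
w=cap("wrist")
for x,a in find(w,.47,.355,.036,155): go(x[0]+.0005,x[1],.009,a+np.pi/2)
```

```text
centre [0.4713 0.3594] size [58.5 78.3] yaw -0.202 area/rect 0.97
turn 0.025  q6 -0.80 | shift cm x 0.44 y 0.57 z 18.66  tilt 0.000 pos [0.4749 0.353  0.1956] t 49.6
```

Call:
send_rows(rows=[[[0,0,0],0.025,8.8],[[0.44,0.57,3],0,8.8],[[0,0,4.5],0,8.8],[[0,0,4.5],0,8.8],[[0,0,3.5],0,8.8],[[0,0,2.2],0,8.8],[[0,0,0.9],0,8.8],[[0,0,0],0,8.8]])

```text
t: 50.6
position: [0.4715, 0.3595, 0.0092]
orientation: [-0.0, 0.101, 0.995, -0.0]
wrist_force: [0.3, 0.7, 1.3]
grip_width: 0.0877
gripper_force: 0.0
```

Call:
send_rows(rows=[[[0,0,0],0,8.8],[[0,0,0],0,5],[[0,0,0],0,5],[[0,0,0],0,5],[[0,0,0],0,5],[[0,0,-1],0,5],[[0,0,-4],0,5],[[0,0,-4],0,5]])

```text
t: 51.6
position: [0.4705, 0.3588, 0.0993]
orientation: [-0.001, 0.101, 0.995, -0.001]
wrist_force: [-0.1, -0.2, -3.7]
grip_width: 0.06
gripper_force: 35.0
```

Run:
```python
from h import *
print(manip.get_obs()["grip_width"]); go(.5657,-.0085,.063,PY+np.pi/2)
```

```text
0.060037459618084224
turn 0.050  q6 -0.76 | shift cm x -18.37 y -33.19 z 3.63  tilt 0.003 pos [0.4705 0.3588 0.0993] t 51.6
```

Call:
send_rows(rows=[[[0,0,0],0.05,5],[[-1.2,-2.2,0],0,5],[[-2.4,-4.3,0],0,5],[[-2.4,-4.3,0],0,5],[[-2.4,-4.3,0],0,5],[[-2.4,-4.3,0],0,5],[[-2.4,-4.3,0],0,5],[[-2.4,-4.3,0],0,5]])

```text
t: 52.6
position: [0.5524, 0.0479, 0.0992]
orientation: [-0.001, 0.126, 0.992, -0.0]
wrist_force: [0.5, 0.9, -3.3]
grip_width: 0.0596
gripper_force: 35.0
```

Call:
send_rows(rows=[[[-1.7,-3.2,0],0,5],[[-1,-2,0],0,5],[[0,0,0],0,5],[[0,0,0],0,5],[[0,0,0],0,5],[[0,0,0],0,5],[[0,0,0],0,5],[[0,0,0],0,5]])

```text
t: 53.6
position: [0.5661, -0.0073, 0.0995]
orientation: [-0.0, 0.125, 0.992, 0.0]
wrist_force: [-0.6, -0.6, -4.2]
grip_width: 0.0598
gripper_force: 35.0
```

Run:
```python
from h import *
go(.5657,-.0085,.062,PY+np.pi/2)
```

```text
turn 0.001  q6 -1.38 | shift cm x 0.01 y -0.13 z 3.75  tilt 0.000 pos [ 0.5661 -0.0073  0.0995] t 53.6
```

Call:
send_rows(rows=[[[0,-0.13,1],0,5],[[0,0,1.2],0,5],[[0,0,0.7],0,5],[[0,0,0.4],0,5],[[0,0,0.3],0,5],[[0,0,0.15],0,5],[[0,0,0.05],0,5],[[0,0,0],0,5]])

```text
t: 54.6
position: [0.566, -0.0088, 0.0618]
orientation: [0.0, 0.126, 0.992, 0.0]
wrist_force: [-0.0, 0.0, -3.4]
grip_width: 0.06
gripper_force: 35.0
```

Call:
send_rows(rows=[[[0,0,0],0,5],[[0,0,0],0,7],[[0,0,0],0,8.8],[[0,0,0],0,8.8],[[0,0,-1],0,8.8],[[0,0,-4],0,8.8],[[0,0,-5],0,8.8],[[0,0,-3],0,8.8]])

```text
t: 55.6
position: [0.5672, -0.0089, 0.1954]
orientation: [0.002, 0.126, 0.992, 0.0]
wrist_force: [0.1, 0.2, -0.1]
grip_width: 0.0879
gripper_force: 0.0
```

Run:
```python
from h import *
w=cap("wrist"); prof(w,.087,0,0)
c=cap("top"); c["pixels"]=cv2.GaussianBlur(c["pixels"],(1,1),0)
print("slims/cap in top:")
find(c,.607,.352,.03,150,half=.07); find(c,.441,.203,.03,150,half=.07)
go(.60,.352,.20,np.pi/2)
```

```text
x [(-48.25, 195, 95), (-45.25, 89, 121), (-43.75, 123, 90), (-39.25, 96, 176), (39.25, 172, 147), (40.75, 161, 148)]
y [(-46.75, 149, 183), (-34.75, 189, 88), (-29.25, 87, 169), (29.25, 174, 89), (35.75, 88, 185), (47.25, 185, 149)]
slims/cap in top:
centre [0.6073 0.3522] size [139.5 139.5] yaw -1.571 area/rect 0.97
centre [0.4412 0.2033] size [139.5 139.5] yaw -1.571 area/rect 0.99
turn -0.252  q6 -1.38 | shift cm x -3.09 y 36.10 z -0.28  tilt 0.010 pos [ 0.5691 -0.009   0.1972] t 55.7
```

Run:
```python
from h import *
go(.437,.203,.20,1.24)
```

```text
turn 0.079  q6 -1.38 | shift cm x 19.38 y 15.76 z -0.28  tilt 0.010 pos [ 0.5691 -0.009   0.1972] t 55.7
```

Call:
send_rows(rows=[[[0,0,0],0.079,8.8],[[1.5,1.2,0],0,8.8],[[3.5,2.8,0],0,8.8],[[3.5,2.8,0],0,8.8],[[3.5,2.8,0],0,8.8],[[3.5,2.8,0],0,8.8],[[2.5,2.2,0],0,8.8],[[1.1,1.1,0],0,8.8]])

```text
t: 56.7
position: [0.434, 0.2031, 0.1906]
orientation: [-0.001, 0.163, 0.987, -0.0]
wrist_force: [0.4, -0.9, 0.2]
grip_width: 0.0877
gripper_force: 0.0
```

Call:
send_rows(rows=[[[0,0,0],0,8.8],[[0,0,0],0,8.8],[[0,0,0],0,8.8],[[0,0,0],0,8.8],[[0,0,0],0,8.8],[[0,0,0],0,8.8],[[0,0,0],0,8.8],[[0,0,0],0,8.8]])

```text
t: 57.7
position: [0.4362, 0.2017, 0.1915]
orientation: [0.0, 0.165, 0.986, 0.0]
wrist_force: [0.4, -0.6, 0.4]
grip_width: 0.0882
gripper_force: 0.0
```

Run:
```python
from h import *
w=cap("wrist")
for x,a in find(w,.441,.203,.030,155,half=.08): go(x[0]+.0005,x[1],.008,a+np.pi/2)
```

```text
centre [0.4413 0.2027] size [48.1 64.1] yaw -0.373 area/rect 0.96
turn 0.042  q6 -0.86 | shift cm x -0.49 y 0.29 z 18.35  tilt 0.000 pos [0.4362 0.2018 0.1915] t 57.75
```

Call:
send_rows(rows=[[[0,0,0],0.042,8.8],[[-0.5,0.3,3],0,8.8],[[0,0,4.5],0,8.8],[[0,0,4.5],0,8.8],[[0,0,3.5],0,8.8],[[0,0,2.0],0,8.8],[[0,0,0.8],0,8.8],[[0,0,0],0,8.8]])

```text
t: 58.75
position: [0.4419, 0.2027, 0.0084]
orientation: [-0.0, 0.185, 0.983, -0.0]
wrist_force: [-0.6, -0.6, -0.3]
grip_width: 0.0879
gripper_force: 0.0
```

Call:
send_rows(rows=[[[0,0,0],0,8.8],[[0,0,0],0,4],[[0,0,0],0,4],[[0,0,0],0,4],[[0,0,0],0,4],[[0,0,-1],0,4],[[0,0,-5],0,4],[[0,0,-6],0,4]])

```text
t: 59.75
position: [0.4399, 0.2018, 0.1282]
orientation: [-0.002, 0.185, 0.983, -0.001]
wrist_force: [1.5, -0.1, -4.1]
grip_width: 0.0498
gripper_force: 35.0
```

Run:
```python
from h import *
print(manip.get_obs()["grip_width"]); go(.5657,-.0085,.096,PY+np.pi/2)
```

```text
0.04976596569450171
turn -0.121  q6 -0.82 | shift cm x -17.43 y -17.23 z 3.22  tilt 0.005 pos [0.4399 0.2018 0.1282] t 59.75
```

Call:
send_rows(rows=[[[0,0,0],-0.121,4],[[-1.6,-1.6,0],0,4],[[-3.2,-3.2,0],0,4],[[-3.2,-3.2,0],0,4],[[-3.2,-3.2,0],0,4],[[-3.2,-3.2,0],0,4],[[-1.9,-1.9,0],0,4],[[-1,-1,0],0,4]])

```text
t: 60.75
position: [0.5663, -0.0092, 0.1282]
orientation: [-0.001, 0.126, 0.992, -0.0]
wrist_force: [0.1, 0.4, -3.5]
grip_width: 0.0497
gripper_force: 35.0
```

Call:
send_rows(rows=[[[0,0,0],0,4],[[0,0,0],0,4],[[0,0,0],0,4],[[0,0,0],0,4],[[0,0,0],0,4],[[0,0,0],0,4],[[0,0,0],0,4],[[0,0,0],0,4]])

```text
t: 61.75
position: [0.5664, -0.008, 0.1285]
orientation: [-0.0, 0.126, 0.992, -0.0]
wrist_force: [0.6, 0.5, -3.3]
grip_width: 0.0498
gripper_force: 35.0
```

Run:
```python
from h import *
go(.5657,-.0085,.0965,PY+np.pi/2)
```

```text
turn 0.000  q6 -1.38 | shift cm x 0.05 y -0.06 z 3.20  tilt 0.000 pos [ 0.5664 -0.008   0.1285] t 61.75
```

Call:
send_rows(rows=[[[0.05,-0.06,1],0,4],[[0,0,1.0],0,4],[[0,0,0.5],0,4],[[0,0,0.4],0,4],[[0,0,0.2],0,4],[[0,0,0.1],0,4],[[0,0,0.05],0,4],[[0,0,0],0,4]])

```text
t: 62.75
position: [0.5659, -0.0084, 0.0962]
orientation: [0.0, 0.126, 0.992, 0.0]
wrist_force: [0.5, 0.4, -3.4]
grip_width: 0.0496
gripper_force: 35.0
```

Call:
send_rows(rows=[[[0,0,0],0,4],[[0,0,0],0,6],[[0,0,0],0,8.8],[[0,0,0],0,8.8],[[0,0,-1],0,8.8],[[0,0,-4],0,8.8],[[0,0,-5],0,8.8],[[0,0,-2],0,8.8]])

```text
t: 63.75
position: [0.5678, -0.0086, 0.2204]
orientation: [0.003, 0.126, 0.992, 0.0]
wrist_force: [0.3, 0.3, -0.4]
grip_width: 0.0882
gripper_force: 0.0
```

Run:
```python
from h import *
w=cap("wrist"); prof(w,.117,0,0)
go(.60,.352,.22,np.pi/2)
```

```text
x [(-50.75, 192, 105), (-48.75, 120, 139), (-46.75, 125, 92), (-43.25, 92, 175), (-37.25, 175, 87), (-32.75, 93, 173), (31.75, 170, 144)]
y [(-42.25, 148, 184), (-31.75, 188, 115), (-26.25, 115, 148), (-23.25, 151, 172), (24.25, 173, 143), (26.75, 148, 114), (32.25, 113, 185), (43.25, 186, 149)]
turn -0.252  q6 -1.38 | shift cm x -3.15 y 36.06 z 0.19  tilt 0.008 pos [ 0.5685 -0.0086  0.2219] t 63.8
```

Call:
send_rows(rows=[[[0,0,0],-0.126,8.8],[[0,0,0],-0.126,8.8],[[-0.4,4.5,0],0,8.8],[[-0.4,4.5,0],0,8.8],[[-0.4,4.5,0],0,8.8],[[-0.4,4.5,0],0,8.8],[[-0.4,4.5,0.5],0,8.8],[[-0.4,4.5,0.5],0,8.8]])

```text
t: 64.8
position: [0.5889, 0.2627, 0.2041]
orientation: [-0.001, -0.0, 1.0, -0.0]
wrist_force: [0.3, 0.4, 0.3]
grip_width: 0.088
gripper_force: 0.0
```

Call:
send_rows(rows=[[[-0.4,4.5,1],0,8.8],[[-0.4,3,1],0,8.8],[[0,1.6,0],0,8.8],[[0,0,0],0,8.8],[[0,0,0],0,8.8],[[0,0,0],0,8.8],[[0,0,0],0,8.8],[[0,0,0],0,8.8]])

```text
t: 65.8
position: [0.5979, 0.3521, 0.1863]
orientation: [0.0, 0.0, 1.0, 0.0]
wrist_force: [0.4, -0.8, -0.2]
grip_width: 0.0883
gripper_force: 0.0
```

Run:
```python
from h import *
w=cap("wrist")
for x,a in find(w,.607,.352,.030,155,half=.08): go(x[0]+.0005,x[1],.008,a+np.pi/2)
```

```text
centre [0.6108 0.3558] size [47.5 63.5] yaw 0.000 area/rect 1.00
turn -0.000  q6 -1.07 | shift cm x -1.35 y 0.35 z 17.82  tilt 0.000 pos [0.5978 0.3522 0.1862] t 65.85
```

Call:
send_rows(rows=[[[-0.7,0.2,1],0,8.8],[[-0.65,0.15,3],0,8.8],[[0,0,4],0,8.8],[[0,0,4.5],0,8.8],[[0,0,3],0,8.8],[[0,0,1.6],0,8.8],[[0,0,0.7],0,8.8],[[0,0,0],0,8.8]])

```text
t: 66.85
position: [0.6117, 0.3563, 0.0084]
orientation: [0.0, -0.0, 1.0, 0.0]
wrist_force: [-0.2, -0.1, -0.2]
grip_width: 0.088
gripper_force: 0.0
```

Call:
send_rows(rows=[[[0,0,0],0,8.8],[[0,0,0],0,4],[[0,0,0],0,4],[[0,0,0],0,4],[[0,0,0],0,4],[[0,0,-3],0,4],[[0,0,-6],0,4],[[0,0,-6],0,4]])

```text
t: 67.85
position: [0.61, 0.3555, 0.1576]
orientation: [-0.002, -0.0, 1.0, -0.001]
wrist_force: [0.4, -0.3, -3.5]
grip_width: 0.0498
gripper_force: 35.0
```

Run:
```python
from h import *
print(manip.get_obs()["grip_width"]); go(.5657,-.0085,.127,PY+np.pi/2)
```

```text
0.049798576307828246
turn 0.252  q6 -1.08 | shift cm x -4.78 y -36.35 z 3.06  tilt 0.003 pos [0.61   0.3555 0.1576] t 67.85
```

Call:
send_rows(rows=[[[0,0,0],0.126,4],[[0,0,0],0.126,4],[[-0.5,-4,0],0,4],[[-0.6,-4.5,0],0,4],[[-0.6,-4.5,0],0,4],[[-0.6,-4.5,0],0,4],[[-0.6,-4.5,0],0,4],[[-0.6,-4.5,0],0,4]])

```text
t: 68.85
position: [0.578, 0.0892, 0.1572]
orientation: [-0.001, 0.125, 0.992, -0.0]
wrist_force: [0.3, 0.0, -2.2]
grip_width: 0.0499
gripper_force: 35.0
```

Call:
send_rows(rows=[[[-0.6,-4.5,0],0,4],[[-0.4,-3.3,0],0,4],[[-0.1,-2,0],0,4],[[0,0,0],0,4],[[0,0,0],0,4],[[0,0,0],0,4],[[0,0,0],0,4],[[0,0,0],0,4]])

```text
t: 69.85
position: [0.5654, -0.0064, 0.158]
orientation: [-0.0, 0.125, 0.992, -0.0]
wrist_force: [-0.5, 0.5, -3.1]
grip_width: 0.05
gripper_force: 35.0
```

Run:
```python
from h import *
go(.5657,-.0085,.1265,PY+np.pi/2)
```

```text
turn 0.001  q6 -1.38 | shift cm x -0.09 y -0.19 z 3.15  tilt 0.000 pos [ 0.5654 -0.0064  0.158 ] t 69.85
```

Call:
send_rows(rows=[[[-0.09,-0.19,1],0,4],[[0,0,1.0],0,4],[[0,0,0.5],0,4],[[0,0,0.35],0,4],[[0,0,0.2],0,4],[[0,0,0.1],0,4],[[0,0,0.05],0,4],[[0,0,0],0,4]])

```text
t: 70.85
position: [0.5658, -0.009, 0.1262]
orientation: [0.0, 0.126, 0.992, 0.0]
wrist_force: [0.4, -0.3, -2.6]
grip_width: 0.0497
gripper_force: 35.0
```

Call:
send_rows(rows=[[[0,0,0],0,4],[[0,0,0],0,6],[[0,0,0],0,8.8],[[0,0,0],0,8.8],[[0,0,-1],0,8.8],[[0,0,-4],0,8.8],[[0,0,-5],0,8.8],[[0,0,-2],0,8.8]])

```text
t: 71.85
position: [0.5676, -0.0091, 0.2505]
orientation: [0.003, 0.126, 0.992, 0.0]
wrist_force: [-0.6, -0.0, 0.1]
grip_width: 0.0884
gripper_force: 0.0
```

Run:
```python
from h import *
w=cap("wrist"); prof(w,.147,0,0)
c=cap("top"); im=rect(c,.424,-.269,.010,.12,8000); f=im.astype(int)
m=((f[:,:,2]-f[:,:,1]>-2)|(f.sum(2)<200)).astype(np.uint8); m=cv2.morphologyEx(cv2.medianBlur(m,7),cv2.MORPH_OPEN,np.ones((15,15)))
for k in cv2.findContours(m,0,1)[0]:
    r=cv2.minAreaRect(k); print("cap?",r2w(r[0],.424,-.269,.12,8000),np.array(r[1])/2,r[2])
print(im[240,240],im[50,50],im[190,225])
go(.42,-.269,.22,1.5)
```

```text
x [(-52.75, 196, 123), (-50.75, 116, 112), (-49.25, 123, 100), (-46.75, 96, 176), (-40.75, 178, 96), (-38.25, 94, 110), (-36.25, 110, 94), (-32.25, 99, 176), (31.75, 173, 147)]
y [(-39.25, 151, 186), (-29.25, 189, 142), (-25.75, 142, 159), (-24.25, 138, 172), (24.25, 172, 136), (25.75, 150, 140), (29.75, 139, 186), (39.75, 190, 151)]
cap? [ 0.3165  -0.15075] [8.  3.5] 90.0
cap? [ 0.4135 -0.152 ] [9. 6.] 90.0
cap? [ 0.42615385 -0.26876924] [75.81607056 59.72957611] 83.8844985961914
cap? [ 0.50575 -0.151  ] [14.5  4. ] 90.0
cap? [ 0.5315 -0.1615] [25. 25.] 90.0
[25 25 24] [45 84 82] [155 160 166]
turn -0.181  q6 -1.38 | shift cm x 12.88 y -26.97 z 2.94  tilt 0.006 pos [ 0.5675 -0.0091  0.2494] t 71.95
```

Run:
```python
from h import *
go(.42,-.269,.20,1.678)
```

```text
turn -0.359  q6 -1.38 | shift cm x 17.45 y -24.26 z 4.94  tilt 0.006 pos [ 0.5675 -0.0091  0.2494] t 71.95
```

Call:
send_rows(rows=[[[0,0,0],-0.18,8.8],[[0,0,0],-0.18,8.8],[[2.5,-3.5,0],0,8.8],[[3,-4.1,0],0,8.8],[[3,-4.1,0.5],0,8.8],[[3,-4.1,1],0,8.8],[[3,-4.1,1.5],0,8.8],[[2.1,-3,1.5],0,8.8]])

```text
t: 72.95
position: [0.4229, -0.2553, 0.1983]
orientation: [-0.001, -0.054, 0.999, 0.001]
wrist_force: [1.0, 0.0, -0.5]
grip_width: 0.0879
gripper_force: 0.0
```

Call:
send_rows(rows=[[[0.7,-1.4,0.5],0,8.8],[[0,0,0],0,8.8],[[0,0,0],0,8.8],[[0,0,0],0,8.8],[[0,0,0],0,8.8],[[0,0,0],0,8.8],[[0,0,0],0,8.8],[[0,0,0],0,8.8]])

```text
t: 73.95
position: [0.4199, -0.2692, 0.196]
orientation: [0.0, -0.054, 0.999, 0.0]
wrist_force: [0.4, 0.1, -0.2]
grip_width: 0.0882
gripper_force: 0.0
```

Run:
```python
from h import *
w=cap("wrist"); p,R,o=pose()
for lo in (130,160): find(w,.426,-.269,.010,lo,half=.08)
im=rect(w,.426,-.269,.042,.07,8000); m=(im.astype(int).sum(2)<150).astype(np.uint8); m=cv2.medianBlur(m,7)
for k in cv2.findContours(m,0,1)[0]:
    if cv2.contourArea(k)>800: r=cv2.minAreaRect(k); print("bar",r2w(r[0],.426,-.269,.07,8000),np.array(r[1])/2,r[2])
go(.426,-.269,.014,1.678)
```

```text
centre [ 0.4237 -0.268 ] size [52.8 68.1] yaw 0.115 area/rect 0.69
centre [ 0.4238 -0.2679] size [52.1 68. ] yaw 0.107 area/rect 0.68
turn 0.001  q6 -2.30 | shift cm x -0.61 y -0.04 z 18.20  tilt 0.000 pos [ 0.4199 -0.2693  0.196 ] t 74.0
```

Run:
```python
from h import *
go(.4242,-.268,.014,1.681)
```

```text
turn -0.002  q6 -2.30 | shift cm x -0.44 y 0.08 z 18.20  tilt 0.000 pos [ 0.4199 -0.2693  0.196 ] t 74.0
```

Call:
send_rows(rows=[[[-0.44,0.08,2],0,6],[[0,0,4],0,6],[[0,0,4.5],0,6],[[0,0,4],0,6],[[0,0,2.2],0,6],[[0,0,1.2],0,6],[[0,0,0.3],0,6],[[0,0,0],0,6]])

```text
t: 75.0
position: [0.4249, -0.2685, 0.0148]
orientation: [0.001, -0.054, 0.999, -0.0]
wrist_force: [0.0, 0.2, 0.1]
grip_width: 0.0601
gripper_force: 0.0
```

Call:
send_rows(rows=[[[0,0,0],0,6],[[0,0,0],0,1],[[0,0,0],0,1],[[0,0,0],0,1],[[0,0,0],0,1],[[0,0,-3],0,1],[[0,0,-6],0,1],[[0,0,-6],0,1]])

```text
t: 76.0
position: [0.4231, -0.2672, 0.1643]
orientation: [-0.001, -0.054, 0.999, 0.001]
wrist_force: [1.3, -1.0, -2.4]
grip_width: 0.0154
gripper_force: 35.0
```

Run:
```python
from h import *
print(manip.get_obs()["grip_width"]); go(.5657,-.0085,.19,PY+np.pi/2)
```

```text
0.015383363775173
turn 0.360  q6 -2.29 | shift cm x -7.35 y 28.61 z -2.57  tilt 0.003 pos [ 0.4231 -0.2672  0.1643] t 76.0
```

Call:
send_rows(rows=[[[0,0,-3],0.18,1],[[0,0,-0.3],0.18,1],[[-0.9,3.5,0],0,1],[[-1.1,4.3,0],0,1],[[-1.1,4.3,0],0,1],[[-1.1,4.3,0],0,1],[[-1.1,4.3,0],0,1],[[-1.1,4,0],0,1]])

```text
t: 77.0
position: [0.5476, -0.0432, 0.1961]
orientation: [-0.001, 0.125, 0.992, -0.0]
wrist_force: [0.3, -0.4, -2.2]
grip_width: 0.016
gripper_force: 35.0
```

Call:
send_rows(rows=[[[-0.7,2.8,0],0,1],[[-0.3,1.1,0],0,1],[[0,0,0],0,1],[[0,0,0],0,1],[[0,0,0],0,1],[[0,0,0],0,1],[[0,0,0],0,1],[[0,0,0],0,1]])

```text
t: 78.0
position: [0.5671, -0.0096, 0.1971]
orientation: [0.0, 0.126, 0.992, 0.0]
wrist_force: [-0.1, 0.6, -2.4]
grip_width: 0.0157
gripper_force: 35.0
```

Run:
```python
from h import *
go(.5657,-.0085,.163,PY+np.pi/2)
```

```text
turn -0.000  q6 -1.38 | shift cm x 0.17 y 0.07 z 3.41  tilt 0.000 pos [ 0.5671 -0.0096  0.1971] t 78.0
```

Call:
send_rows(rows=[[[0.17,0.07,1],0,1],[[0,0,1.0],0,1],[[0,0,0.6],0,1],[[0,0,0.4],0,1],[[0,0,0.25],0,1],[[0,0,0.15],0,1],[[0,0,0.1],0,1],[[0,0,0],0,1]])

```text
t: 79.0
position: [0.5724, -0.0092, 0.1757]
orientation: [0.009, 0.125, 0.992, 0.0]
wrist_force: [-13.6, -0.6, 50.6]
grip_width: 0.0155
gripper_force: 35.1
```

Call:
send_rows(rows=[[[0,0,0],0,1],[[0,0,0],0,3],[[0,0,0],0,5],[[0,0,0],0,6],[[0,0,-1],0,6],[[0,0,-4],0,6],[[0,0,-4],0,6],[[0,0,0],0,6]])

```text
t: 80.0
position: [0.5682, -0.0085, 0.2564]
orientation: [0.004, 0.126, 0.992, 0.0]
wrist_force: [0.4, 0.4, -0.8]
grip_width: 0.0601
gripper_force: 0.0
```

Run:
```python
from h import *
w=cap("wrist"); p,R,o=pose(); print(p); prof(w,.157,0,0)
find(w,.5657,-.0085,.157,120,half=.08)
s=cap("scene"); a=s["pixels"][195:285,80:280]
cv2.imwrite("pics/w14.png",np.vstack([cv2.resize(a,(666,300),interpolation=cv2.INTER_CUBIC),cv2.resize(w["pixels"],(666,300))[:, :]])[:,:,::-1])
```

```text
[ 0.56686595 -0.00840222  0.25386357]
x [(-53.75, 208, 112), (-51.75, 145, 131), (-50.25, 112, 103), (-47.75, 108, 190), (-42.25, 190, 98), (-38.75, 98, 99), (-35.75, 94, 188), (-20.75, 189, 153), (34.75, 138, 158)]
y [(-37.75, 160, 172), (-35.75, 172, 163), (-31.25, 164, 192), (-27.75, 192, 140), (-25.25, 139, 189), (-7.75, 191, 61), (10.25, 57, 189), (27.25, 185, 156), (29.25, 148, 188), (32.75, 188, 162), (36.75, 162, 177), (38.75, 174, 161)]
centre [ 0.5448 -0.0035] size [ 77.6 108.9] yaw -0.252 area/rect 0.75
```

View pics/w14.png

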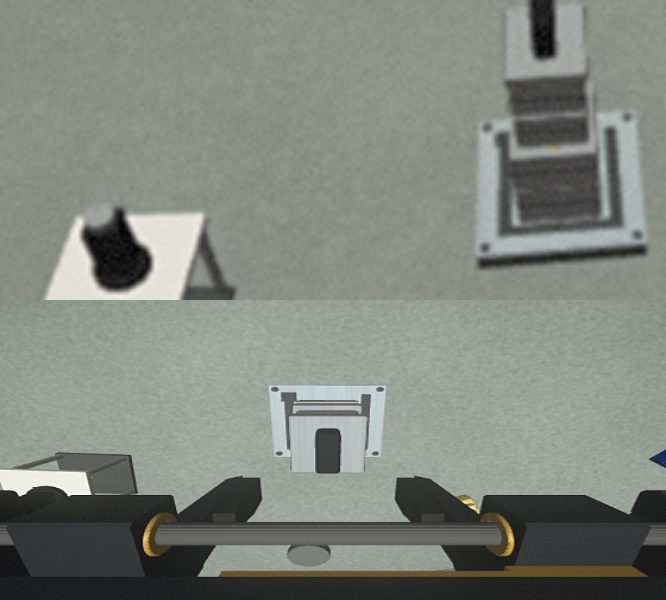

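Call:
send_rows(rows=[[[0,0,-2],0,6],[[0,0,-2],0,6],[[0,0,0],0,6],[[0,0,0],0,6],[[0,0,0],0,6],[[0,0,0],0,6],[[0,0,0],0,6],[[0,0,0],0,6]])

```text
t: 81.1
position: [0.5656, -0.0084, 0.2918]
orientation: [-0.0, 0.126, 0.992, -0.0]
wrist_force: [0.4, 0.1, 0.4]
grip_width: 0.0601
gripper_force: 0.0
```

Run:
```python
from h import *
w=cap("wrist")
uv=lambda x,y,z:w2p(w,[*plate(x/1e3,y/1e3),z])
def line(axis,fixed,rng,z):
    s=np.arange(*rng,.25); P=np.array([uv(v,fixed,z) if axis==0 else uv(fixed,v,z) for v in s],np.float32)
    g=cv2.remap(w["pixels"],P[:,0].reshape(1,-1),P[:,1].reshape(1,-1),1)[0].astype(float).sum(1)/3
    d=np.convolve(g,[1,1,0,-1,-1],"valid"); i=np.argmax(np.abs(d)); return round(float(s[i+2]),1)
print("cap near edge x at y=-20,-13,13,20:",[line(0,y,(-42,-30),.157) for y in(-20,-13,13,20)])
print("cap left/right edges at x=-25,0,25:",[(line(1,x,(-33,-22),.157),line(1,x,(22,33),.157)) for x in(-28,0,28)])
print("far edge",[line(0,y,(30,40),.157) for y in(-20,-13,13,20)])
print(manip.get_obs()["t"])
```

```text
cap near edge x at y=-20,-13,13,20: [-40.5, -41.5, -41.5, -41.2]
cap left/right edges at x=-25,0,25: [(-25.5, 30.0), (-30.0, 30.0), (-25.2, 26.8)]
far edge [33.0, 33.0, 33.0, 33.0]
81.15
```

```bash
python3 -c "
from workcell import finish_job
print(finish_job())"
```

```text
the job is handed in; nothing more can be done
None
```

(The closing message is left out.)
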